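Clear the promotion bay and zero the stock counter

TASK

The promotion is over, so clear the bay: pull every price-ticket holder up off the rail, against its sprung catch, and put it in the shallow steel tray, and put every hexagonal crayon tub into the deeper white box, each resting on the bottom and not piled on another. Only when all of that is done, turn the stock counter's reset knob anticlockwise until its pointer is fully home against the zero stop. Leave the jar, the pen pot and the stack of tapes where they are.

Things in the scene. Friction and masses are not known exactly. Their poses are not given: they have to be found in the camera images.
- rail: aluminium ticket rail, fixed: a base plate 80 x 400 x 10 mm carrying an upright blade 14 mm thick (along its x), 380 mm long (along its y), its top edge 75 mm above the origin (underside centre of the base). On the blade's -x side are four rounded sprung catch noses at y = -132, -44, +44, +132 mm; each has room for one holder, some stand empty
- mat: cork display mat, fixed, 170 x 170 x 4 mm, on which the tubs stand at the start; origin at its underside centre
- counter: grey stock counter box, fixed, 150 x 150 x 50 mm, origin at its underside centre, white dial with ticks and a black reset knob on top
- knob_grip (a point): point on the knob's vertical axis, 86 mm above the counter's underside, where the knob is best gripped. The knob has an upright bar grip 52 mm long, 14 mm wide, from 62 to 96 mm above the table, on a disc 60 mm across whose top is 62 mm above the table; a flat pointer reaches 60 mm out under the bar, in line with it
- reset_knob (a joint): angle of the reset knob (rad), 0 (zero stop) to 5.2. It grows as the knob turns clockwise seen from above, so it is zeroed by turning anticlockwise. At 0 the pointer points along the counter's -x (towards the robot) and rests on a square steel stop block; the bar's direction is in the counter's frame at angle pi - value. It turns against a friction of about 0.06 N m and stays where it is left
- tray: shallow steel tray for the ticket holders, fixed, outside 280 x 150 x 22 mm (long along its x), walls and floor 5 mm; origin at its underside centre
- tote: deeper white plastic box for the tubs, fixed, outside 280 x 150 x 45 mm (long along its x), walls and floor 5 mm; origin at its underside centre
- jar: glass jar with a steel lid, 84 mm across, 130 mm high, a bystander; origin at its underside centre
- penpot: stainless open pen pot, 72 mm across, 105 mm high, a bystander; origin at its underside centre
- tapes: stack of paper tapes, 50 mm across, 52 mm high, a bystander; origin at its underside centre
- holder0: grey price-ticket holder, 70 g: foot 41 (x) x 60 (y) x 38 mm high, with a 30 mm deep slot that straddles the rail blade; above it a plate 8 mm thick (x), 60 wide (y), from 38 to 100 mm. Origin: centre of the foot's underside, z up; clipped on, 45 mm above the table, axes as the rail's. A straight upward pull of some 4 to 12 N frees it; clear after 30 mm. It stands on its foot. May be absent
- holder0_plate (a point): middle of holder0's plate, 70 mm up its z axis
- holder1: grey price-ticket holder, 70 g: foot 41 (x) x 60 (y) x 38 mm high, with a 30 mm deep slot that straddles the rail blade; above it a plate 8 mm thick (x), 60 wide (y), from 38 to 100 mm. Origin: centre of the foot's underside, z up; clipped on, 45 mm above the table, axes as the rail's. A straight upward pull of some 4 to 12 N frees it; clear after 30 mm. It stands on its foot. May be absent
- holder1_plate (a point): middle of holder1's plate, 70 mm up its z axis
- holder2: grey price-ticket holder, 70 g: foot 41 (x) x 60 (y) x 38 mm high, with a 30 mm deep slot that straddles the rail blade; above it a plate 8 mm thick (x), 60 wide (y), from 38 to 100 mm. Origin: centre of the foot's underside, z up; clipped on, 45 mm above the table, axes as the rail's. A straight upward pull of some 4 to 12 N frees it; clear after 30 mm. It stands on its foot. May be absent
- holder2_plate (a point): middle of holder2's plate, 70 mm up its z axis
- holder3: grey price-ticket holder, 70 g: foot 41 (x) x 60 (y) x 38 mm high, with a 30 mm deep slot that straddles the rail blade; above it a plate 8 mm thick (x), 60 wide (y), from 38 to 100 mm. Origin: centre of the foot's underside, z up; clipped on, 45 mm above the table, axes as the rail's. A straight upward pull of some 4 to 12 N frees it; clear after 30 mm. It stands on its foot. May be absent
- holder3_plate (a point): middle of holder3's plate, 70 mm up its z axis
- tub0: closed hexagonal tub of crayons, 58 mm across flats (67 across corners), 90 mm high, 150 g, stands on the mat at the start; origin at the centre of its underside, z along its height, flats face its x axis and every 60 degrees from it. May be absent
- tub0_mid (a point): centre of tub0, 45 mm up its z axis
- tub1: closed hexagonal tub of crayons, 58 mm across flats (67 across corners), 90 mm high, 150 g, stands on the mat at the start; origin at the centre of its underside, z along its height, flats face its x axis and every 60 degrees from it. May be absent
- tub1_mid (a point): centre of tub1, 45 mm up its z axis
- tub2: closed hexagonal tub of crayons, 58 mm across flats (67 across corners), 90 mm high, 150 g, stands on the mat at the start; origin at the centre of its underside, z along its height, flats face its x axis and every 60 degrees from it. May be absent
- tub2_mid (a point): centre of tub2, 45 mm up its z axis

How it is judged (in metres and radians):
On the way, in this order (a step that is already met when the one before it is completed fails the run):
1. every ticket holder present lies or stands in the tray and every tub present in the white box (x of holder0_plate in the frame of tray between -0.135 and 0.135 m and y of holder0_plate in the frame of tray between -0.07 and 0.07 m and z of holder0_plate in the frame of tray between 0 and 0.095 m and x of holder1_plate in the frame of tray between -0.135 and 0.135 m and y of holder1_plate in the frame of tray between -0.07 and 0.07 m and z of holder1_plate in the frame of tray between 0 and 0.095 m and x of holder2_plate in the frame of tray between -0.135 and 0.135 m and y of holder2_plate in the frame of tray between -0.07 and 0.07 m and z of holder2_plate in the frame of tray between 0 and 0.095 m and x of holder3_plate in the frame of tray between -0.135 and 0.135 m and y of holder3_plate in the frame of tray between -0.07 and 0.07 m and z of holder3_plate in the frame of tray between 0 and 0.095 m and x of tub0_mid in the frame of tote between -0.135 and 0.135 m and y of tub0_mid in the frame of tote between -0.07 and 0.07 m and z of tub0_mid in the frame of tote between 0 and 0.075 m and x of tub1_mid in the frame of tote between -0.135 and 0.135 m and y of tub1_mid in the frame of tote between -0.07 and 0.07 m and z of tub1_mid in the frame of tote between 0 and 0.075 m and x of tub2_mid in the frame of tote between -0.135 and 0.135 m and y of tub2_mid in the frame of tote between -0.07 and 0.07 m and z of tub2_mid in the frame of tote between 0 and 0.075 m), for 0.2 s.
2. after that, the knob is turned back to its zero stop (value of joint reset_knob below 0.06 rad), for 0.2 s.
At the end, for the whole second after the job is handed in: all holders in the tray (plate centre within 135 mm along, 70 mm across, under 95 mm above its underside) and tubs in the box (centre likewise, under 75 mm), all at rest; afterwards the knob turned to within 0.06 rad of its zero stop (all of step 1 and linear speed of each of holder0, holder1, holder2, holder3, tub0, tub1, tub2 below 0.03 m/s and value of joint reset_knob below 0.06 rad and velocity of joint reset_knob between -0.05 and 0.05 rad/s); the robot touches nothing.
It fails at once if the jar is moved more than 30 mm (distance of jar from where it was at the start of the episode above 0.03 m).
It fails at once if the steel pen pot is moved more than 30 mm (distance of penpot from where it was at the start of the episode above 0.03 m).
It fails at once if the stack of tapes is moved more than 30 mm (distance of tapes from where it was at the start of the episode above 0.03 m).
Of holder0, holder1, holder2, holder3 only 2 to 4 are there at a start; the rules pass over those that are not, and their reading is None.
Of tub0, tub1, tub2 only 2 to 3 are there at a start; the rules pass over those that are not, and their reading is None.
At some moment in a run one of tub0, tub1, tub2 may be knocked a few centimetres aside while the robot is not near it.
Once in a run the grip may slacken for a moment while it holds something.
It also fails if it takes over 210 s, if anything falls off the work surface, if the arm or the gripper's body presses on something with over 40 N, if the wrist force passes 120 N, or if a joint passes its speed limit or range.

ROBOT

A 7-joint arm with a two-finger parallel gripper is mounted at the origin on the work surface. World frame = base frame: x ahead of the robot, y to its left, z up, the work surface at z = 0. Lengths are in m, angles in degrees, forces in N, time in s.
With the tool pointing down it reaches from about 0.425 to 0.875 m from the base axis. Payload 4.7 kg.
Tool frame: the origin (TCP) lies between the finger pads; the fingertips stand env.tip_reach ahead of it and the grasp point (between the pads) lies 2 mm behind it (env.tip_reach is the distance from the TCP to the fingertips, in m); z points along the fingers, y is the line along which they close (so a half turn about z gives the same grasp; the last joint's range is limited). The gripper opens to 87 mm and grips with 3 to 60 N. Pads are 19 mm wide; open, the fingers measure 117 mm over their backs; the gripper's body (75 mm by 190 mm) begins 51 mm behind the grasp point.
Start: joints at [-66.629, 18.392, -4.016, 83.108, 1.295, 78.541, -3.26], TCP at [0.249, 0.6, 0.24] pointing down, gripper open.
Joint ranges: [-163.93, 163.93], [-17.29, 119.83], [-79.2, 71.16], [3.27, 140.29], [-89.18, 269.18], [5.43, 117.66], [-154.24, 154.24]. Speed limits (degrees/s): [147.25, 147.25, 180, 180, 180, 180, 180].

INTERFACE

Orientations are given as [roll, pitch, yaw] about the fixed x, y, z axes, in that order (R = Rz(yaw) Ry(pitch) Rx(roll)).
In Python, from cell import env, eyes, status, job gives the robot as it stands (env), with the cameras (eyes), the readings (status) and the job (job).
- The arm moves only by the tool steer_hand, called as name(argument=value, ...) on one line, values as JSON. Schema: {"type":"object","properties":{"motion":{"type":"array","items":{"type":"object","properties":{"x":{"type":"number"},"y":{"type":"number"},"z":{"type":"number"},"spin":{"type":"number"},"finger_gap":{"type":"number"}},"additionalProperties":false,"required":["finger_gap"]},"minItems":1,"maxItems":8},"grip_force":{"type":"number"},"only":{"type":"string"},"quiet":{"type":"boolean"},"lines":{"type":"string"}},"required":["motion"],"additionalProperties":false}. motion is a list of rows, 1 to 8 of them, each an object with the fields x, y, z (the shift in m), spin (a turn about the tool's z in degrees), finger_gap (the finger opening in m); a field left out counts as zero (the opening has to be given); each row is the pose to reach, as a shift and turn from the pose commanded when the call began, along the tool's axes at that moment; what a row does not reach only later rows make up. A row lasts 1/12 s, in which the tool goes at most 0.0417 m and 7.16 degrees, less where a joint would pass 70% of its speed; a pose out of reach is approached as far as the arm can. The fingers move at their own pace and stop on an object; grip_force is the grip in N (left out, the last holds). Time passes only in rows, so rows that do not move let the fingers close. The tool returns the time, the measured TCP pose, the force, the opening and the grip force at its end. only (a regular expression) keeps the lines of the reply that match it, lines (a string "A,B") keeps lines A to B, and quiet returns only ok. Input that does not fit is refused with a message, and nothing moves.
- status.get_obs(): the state, without advancing time (a new reading comes with each control period).
- eyes.read_camera(name): name is "side" or "top"; returns a dict with "color" (480x640x3 uint8, blue, green, red), "fx", "fy", "cx", "cy" (pixels), "world_from_camera" (4x4, takes a point from camera to world coordinates). Camera axes: x right, y down, z forward; pixel columns grow to the right and rows downward; lengths in m; the calibration is good to about 2 mm. A picture is of the moment at which its call begins. There is no depth.
- job.sign_off(): hands the job in; it is judged then, once.
The state is a dict: "time_s": time; "qpos": joint angles; "joint_velocities": joint speeds; "effort": joint torques, N m; "tool_pos": TCP position; "tool_rot": TCP orientation; "force": force on the tool from outside, world axes, zero at the start; "wrist_torque": the same for the moment, N m; "grip_width": finger opening in m; "grasp_force": force on a finger pad.
Only numpy, scipy, OpenCV 4.12 (cv2) and the standard library are available. Lean on these libraries where they do the work, as an engineer would, in place of code of your own. Each camera call takes 0.05 s, during which the arm holds its last target. There are 200 camera calls.

## Working session

There is one attempt and no reset: what is moved stays moved. The work goes in short steps, Python scripts to look and compute and a tool call to move; the robot and the scene stay as the last step left them, time stands still between calls to the robot, and variables do not carry over. Pictures are saved under pics/ and viewed, at most 14 in all, crops included, and the job is handed in when it is done.

```bash
ls; mkdir -p pics
```

Run:
```python
from cell import env, eyes, status, job
import cv2
print(status.get_obs(), env.tip_reach)
for n in("top","side"):
    c=eyes.read_camera(n); cv2.imwrite(f"pics/{n}0.png",c["color"]); print(n,c["fx"],c["fy"],c["cx"],c["cy"],c["world_from_camera"])
```

```text
cell.py
pics
{'time_s': 0.0, 'qpos': array([-66.63045735,  18.43937742,  -4.01658852,  83.17445467,
         1.29648964,  78.54167383,  -3.25929771]), 'joint_velocities': array([ 0.00061113,  0.00602531, -0.00574926, -0.05797952,  0.00428092,
       -0.00101078,  0.04059572]), 'effort': array([ 1.02224032e-03, -4.91298151e+01, -4.03768541e-01, -3.12523162e+01,
       -6.40287506e-02,  4.41648276e-02,  2.24713913e-04]), 'tool_pos': array([0.24923306, 0.59975178, 0.23846196]), 'tool_rot': array([-1.79889826e+02,  6.90717065e-03,  1.57442206e+02]), 'force': array([-0.20305866,  0.39374796, -0.69793013]), 'wrist_torque': array([0.01250673, 0.00774709, 0.02842803]), 'grasp_force': 0.0, 'grip_width': 0.08689581049396106} 0.017
top 607.1088539889855 607.1088539889855 327.64515657116 246.05580293907494 [[-0.0183747  -0.99108197  0.13198069  0.41867989]
 [-0.99980335  0.01919807  0.00496868  0.00526428]
 [-0.00745814 -0.13186343 -0.99123984  1.34933067]
 [ 0.          0.          0.          1.        ]]
side 449.35962826962566 449.35962826962566 318.474884881559 241.48557177972702 [[ 0.96183458 -0.21867672  0.16448324  0.44647154]
 [-0.27326598 -0.73657381  0.61869599 -0.50175141]
 [-0.01414037 -0.64003087 -0.76821907  0.72068489]
 [ 0.          0.          0.          1.        ]]
```

View pics/top0.png

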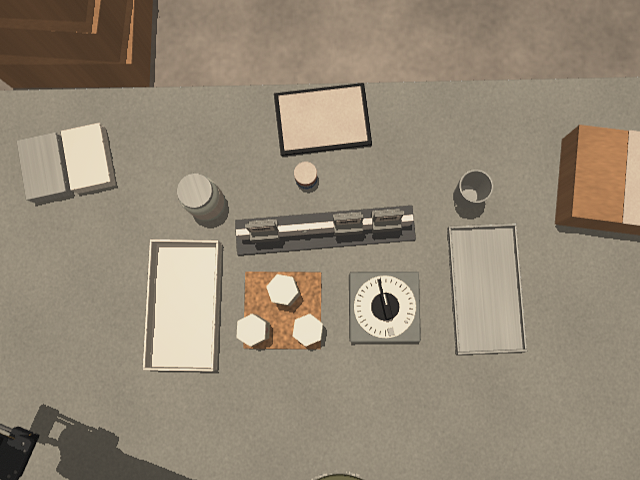

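View pics/side0.png

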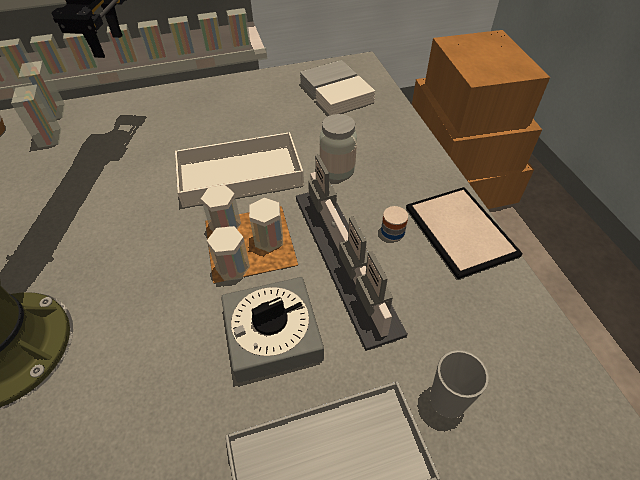

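```bash
python3 -c "
import cv2
a=cv2.imread('pics/top0.png')
cv2.imwrite('pics/top0a.png',cv2.resize(a[130:430,150:550],(800,600),interpolation=cv2.INTER_CUBIC))"
```

```text
(no output)
```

View pics/top0a.png

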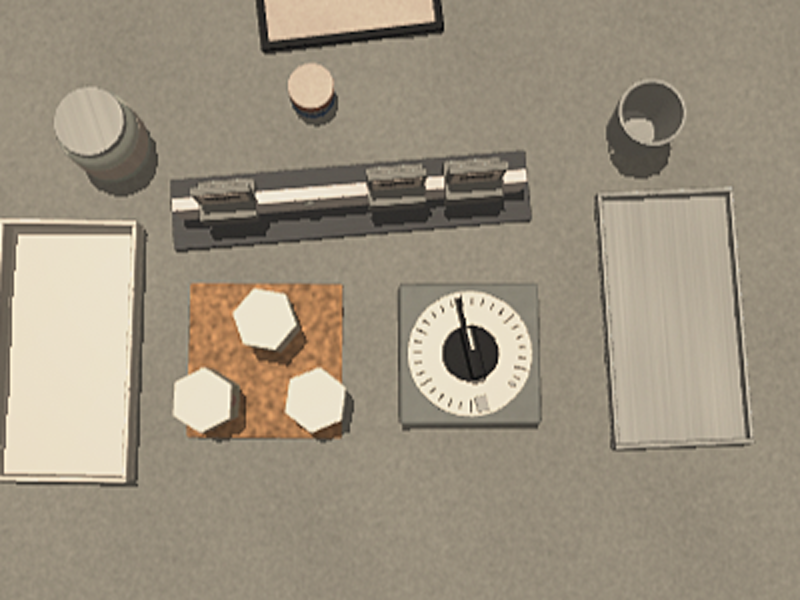

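Create h.py:
```python
import numpy as np, cv2
from cell import env, eyes, status, job
def world(c,px,z):
    M=c["world_from_camera"]; p=np.atleast_2d(np.array(px,float))
    d=np.c_[(p[:,0]-c["cx"])/c["fx"],(p[:,1]-c["cy"])/c["fy"],np.ones(len(p))]@M[:3,:3].T
    return (M[:3,3]+d*((z-M[2,3])/d[:,2])[:,None])[:,:2]
def to(x,y,z,yaw):
    "shift in tool axes and turn from the measured pose to the target (tool down)"
    o=status.get_obs(); p=o["tool_pos"]; a=o["tool_rot"][2]; r=np.radians(a)
    d=np.array([x,y,z])-p
    t=(a-yaw+90)%180-90
    print("d", np.round([d[0]*np.cos(r)+d[1]*np.sin(r), d[0]*np.sin(r)-d[1]*np.cos(r), -d[2], t],4).tolist(),"xyz",p.round(4),"yaw",round(a,2),"q7",round(o["qpos"][6],1),"w",round(o["grip_width"],4),"g",round(o["grasp_force"],1))
```

Run:
```python
from h import *
c=eyes.read_camera("top"); cr=lambda L:np.array(L)/2+[150,130]
def rect(n,px,z):
    w=world(c,px,z); (m,s,a)=cv2.minAreaRect((w*1000).astype(np.float32)); print(n,w.round(3).tolist(),"ctr",w.mean(0).round(4),np.round(s),round(a,1))
rect("rail",cr([(171,181),(525,151),(530,219),(174,249)]),.01)
rect("tray",cr([(596,195),(731,188),(752,441),(613,449)]),.022)
rect("tote",[(150,240),(219,241),(215,371),(143,369)],.045)
rect("counter",cr([(398,284),(538,284),(541,427),(398,427)]),.05)
print("knob",world(c,cr([(470,353),(458,297)]),.062),world(c,cr([(458,297)]),.058))
print("plates",world(c,cr([(225,182),(397,170),(474,163)]),.145))
for q in ([(283,290)],[(253,330)],[(308,330)]):
    (u,v),=q; g=(c["color"][v-24:v+24,u-24:u+24].min(2)>185).astype(np.uint8)
    n,l,st,ce=cv2.connectedComponentsWithStats(g); k=l[24,24]
    cn=max(cv2.findContours((l==k).astype(np.uint8),0,1)[0],key=cv2.contourArea)[:,0]+[u-24,v-24]
    w=world(c,cn,.094)*1000
    ctr,s,a=cv2.minAreaRect(w.astype(np.float32)); m=cv2.moments(w.astype(np.float32))
    W=[np.ptp(w@[np.cos(t),np.sin(t)]) +0 for t in np.radians(range(180))]
    f=[sum(W[(t+60*i)%180] for i in range(3)) for t in range(60)]
    print("tub",m["m10"]/m["m00"],m["m01"]/m["m00"],m["m00"],"flat normal",int(np.argmin(f)),min(f)/3)
```

```text
rail [[0.659, 0.217], [0.685, -0.18], [0.608, -0.183], [0.582, 0.214]] ctr [0.6334 0.0171] [ 77. 400.] 3.7
tray [[0.632, -0.255], [0.637, -0.404], [0.361, -0.411], [0.355, -0.261]] ctr [ 0.4959 -0.3327] [278. 150.] 1.3
tote [[0.613, 0.398], [0.608, 0.248], [0.331, 0.255], [0.338, 0.407]] ctr [0.4724 0.3268] [153. 277.] 88.1
counter [[0.535, -0.033], [0.532, -0.183], [0.38, -0.18], [0.383, -0.03]] ctr [ 0.4575 -0.1065] [151. 152.] 89.0
knob [[ 0.45911829 -0.10690272]
 [ 0.51850776 -0.0960011 ]] [[ 0.51881795 -0.09631575]]
plates [[ 0.63247054  0.1415425 ]
 [ 0.64131965 -0.03186258]
 [ 0.64694881 -0.10957186]]
tub 498.1218690394856 108.06124957672878 2597.300591174746 flat normal 49 56.66999052632002
tub 416.08349242468523 172.66587568316345 2593.079290499212 flat normal 28 56.55517829459026
tub 414.13808044450775 56.53598697062322 2581.631220948533 flat normal 21 56.49218059916078
```

Run:
```python
from h import *
a=cv2.imread('pics/top0.png')[200:260,230:420]; b=cv2.imread('pics/side0.png')[150:330,290:410]
A=cv2.resize(a,None,fx=4.2,fy=4.2,interpolation=cv2.INTER_CUBIC); B=cv2.resize(b,None,fx=1.9,fy=1.9)
B=cv2.resize(b,(228,342)); o=np.zeros((600,798,3),np.uint8); o[:A.shape[0],:A.shape[1]]=A; o[255:597,:228]=B
cv2.imwrite('pics/rail.png',o)
to(.416,.1727,.25,180)
```

```text
d [-0.3179, -0.3305, -0.0112, -22.5624] xyz [0.2493 0.5999 0.2388] yaw 157.44 q7 -3.3 w 0.0866 g 0.0
```

View pics/rail.png

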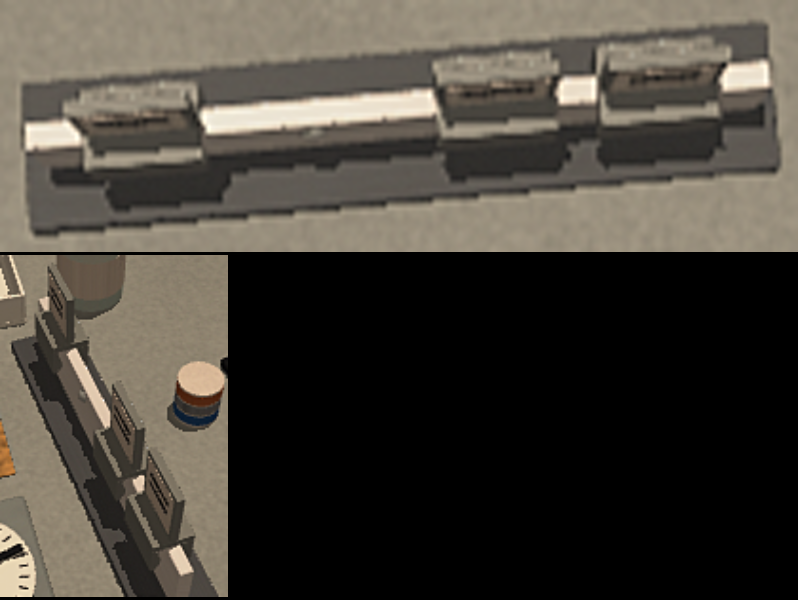

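steer_hand(motion=[{"x": -0.03,"y": -0.03,"z": -0.01,"spin": -5,"finger_gap": 0.087},{"x": -0.06,"y": -0.06,"z": -0.01,"spin": -10,"finger_gap": 0.087},{"x": -0.09,"y": -0.09,"z": -0.01,"spin": -15,"finger_gap": 0.087},{"x": -0.12,"y": -0.12,"z": -0.01,"spin": -20,"finger_gap": 0.087},{"x": -0.15,"y": -0.15,"z": -0.01,"spin": -20.6,"finger_gap": 0.087},{"x": -0.18,"y": -0.18,"z": -0.01,"spin": -20.6,"finger_gap": 0.087},{"x": -0.21,"y": -0.21,"z": -0.01,"spin": -20.6,"finger_gap": 0.087},{"x": -0.21,"y": -0.21,"z": -0.01,"spin": -20.6,"finger_gap": 0.087}], grip_force=20)

```text
time_s: 0.82
tool_pos: [0.3666, 0.318, 0.2497]
tool_rot: [-179.8, 0.1, 177.4]
force: [0.9, -1.1, -0.1]
grip_width: 0.0868
grasp_force: 0.0
```

Run:
```python
from h import *
c=eyes.read_camera("top"); f=lambda L:np.array(L,float)/4.2+[230,200]
print(world(c,f([(130,97),(497,63),(663,50)]),.145).round(4).tolist()); print(world(c,f([(25,136),(770,75)]),.075).round(4).tolist())
to(.416,.1727,.25,178)
```

```text
[[0.6283, 0.1447], [0.6413, -0.0315], [0.6461, -0.1113]]
[[0.6215, 0.2061], [0.6454, -0.1718]]
d [-0.0567, -0.1453, -0.0002, -0.4778] xyz [0.3657 0.3203 0.2498] yaw 177.52 q7 43.0 w 0.0872 g 0.0
```

steer_hand(motion=[{"x": -0.015,"y": -0.04,"spin": -0.5,"finger_gap": 0.087},{"x": -0.03,"y": -0.08,"spin": -0.5,"finger_gap": 0.087},{"x": -0.05,"y": -0.12,"spin": -0.5,"finger_gap": 0.087},{"x": -0.0565,"y": -0.1453,"spin": -0.5,"finger_gap": 0.087},{"x": -0.0565,"y": -0.1453,"spin": -0.5,"finger_gap": 0.087},{"x": -0.0565,"y": -0.1453,"spin": -0.5,"finger_gap": 0.087}], grip_force=20)

```text
time_s: 1.37
tool_pos: [0.4146, 0.1783, 0.2497]
tool_rot: [179.9, 0.0, 178.4]
force: [-0.7, 1.2, 0.6]
grip_width: 0.0871
grasp_force: 0.0
```

Run:
```python
from h import *
to(.416,.1727,.06,178)
```

```text
d [-0.0016, -0.0055, 0.1897, 0.3859] xyz [0.4146 0.1783 0.2497] yaw 178.39 q7 60.3 w 0.0871 g 0.0
```

steer_hand(motion=[{"x": -0.0015,"y": -0.002,"z": 0.04,"spin": 0.3,"finger_gap": 0.087},{"x": -0.0015,"y": -0.002,"z": 0.08,"spin": 0.3,"finger_gap": 0.087},{"x": -0.0015,"y": -0.002,"z": 0.11,"spin": 0.3,"finger_gap": 0.087},{"x": -0.0015,"y": -0.002,"z": 0.15,"spin": 0.3,"finger_gap": 0.087},{"x": -0.0015,"y": -0.002,"z": 0.185,"spin": 0.3,"finger_gap": 0.087},{"x": -0.0015,"y": -0.002,"z": 0.185,"spin": 0.3,"finger_gap": 0.087},{"x": -0.0015,"y": -0.002,"z": 0.185,"spin": 0.3,"finger_gap": 0.087}])

```text
time_s: 1.95
tool_pos: [0.4139, 0.1777, 0.0634]
tool_rot: [-179.9, -0.2, 178.4]
force: [0.2, -0.5, -0.1]
grip_width: 0.087
grasp_force: 0.0
```

Run:
```python
from h import *
to(.416,.1727,.065,178)
```

```text
d [-0.0023, -0.0049, -0.0016, 0.4006] xyz [0.4139 0.1777 0.0634] yaw 178.4 q7 62.9 w 0.087 g 0.0
```

steer_hand(motion=[{"x": -0.002,"y": -0.005,"finger_gap": 0.087},{"x": -0.002,"y": -0.005,"finger_gap": 0.087},{"x": -0.002,"y": -0.005,"finger_gap": 0.05},{"x": -0.002,"y": -0.005,"finger_gap": 0.05},{"x": -0.002,"y": -0.005,"finger_gap": 0.05},{"x": -0.002,"y": -0.005,"finger_gap": 0.05},{"x": -0.002,"y": -0.005,"finger_gap": 0.05},{"x": -0.002,"y": -0.005,"finger_gap": 0.05}], grip_force=25)

```text
time_s: 2.62
tool_pos: [0.4177, 0.172, 0.0649]
tool_rot: [179.9, 0.0, 178.2]
force: [-0.7, 1.5, 2.0]
grip_width: 0.0578
grasp_force: 24.9
```

steer_hand(motion=[{"finger_gap": 0.05},{"finger_gap": 0.05},{"z": -0.02,"finger_gap": 0.05},{"z": -0.05,"finger_gap": 0.05},{"z": -0.08,"finger_gap": 0.05},{"z": -0.12,"finger_gap": 0.05},{"z": -0.12,"finger_gap": 0.05}])

```text
time_s: 3.2
tool_pos: [0.4212, 0.1728, 0.1911]
tool_rot: [179.7, 0.6, 178.2]
force: [1.9, 0.8, -1.3]
grip_width: 0.0579
grasp_force: 24.9
```

Run:
```python
from h import *
a=np.radians(-1.7)
for k in(-.085,0,.085): print(.4724+k*np.cos(a),.3268+k*np.sin(a))
to(.557,.324,.185,178)
```

```text
0.38743741188985237 0.3293216307472344
0.4724 0.3268
0.5573625881101476 0.32427836925276554
d [-0.131, 0.1553, 0.0061, 0.2161] xyz [0.4212 0.1728 0.1911] yaw 178.22 q7 61.5 w 0.0579 g 24.9
```

steer_hand(motion=[{"x": -0.02,"y": 0.025,"finger_gap": 0.05},{"x": -0.045,"y": 0.05,"finger_gap": 0.05},{"x": -0.07,"y": 0.08,"finger_gap": 0.05},{"x": -0.095,"y": 0.11,"finger_gap": 0.05},{"x": -0.12,"y": 0.14,"finger_gap": 0.05},{"x": -0.131,"y": 0.155,"finger_gap": 0.05},{"x": -0.131,"y": 0.155,"finger_gap": 0.05},{"x": -0.131,"y": 0.155,"finger_gap": 0.05}])

```text
time_s: 3.87
tool_pos: [0.5529, 0.3225, 0.1825]
tool_rot: [-179.8, -0.1, 178.3]
force: [-0.6, -0.6, -2.0]
grip_width: 0.0579
grasp_force: 24.9
```

Run:
```python
from h import *
to(.557,.324,.068,178)
```

```text
d [-0.0041, 0.0017, 0.1145, 0.2991] xyz [0.5529 0.3225 0.1825] yaw 178.3 q7 58.8 w 0.0579 g 24.9
```

steer_hand(motion=[{"x": -0.003,"y": 0.002,"z": 0.03,"finger_gap": 0.05},{"x": -0.004,"y": 0.002,"z": 0.06,"finger_gap": 0.05},{"x": -0.004,"y": 0.002,"z": 0.09,"finger_gap": 0.05},{"x": -0.004,"y": 0.002,"z": 0.105,"finger_gap": 0.05},{"x": -0.004,"y": 0.002,"z": 0.112,"finger_gap": 0.05},{"x": -0.004,"y": 0.002,"z": 0.114,"finger_gap": 0.05},{"x": -0.004,"y": 0.002,"z": 0.114,"finger_gap": 0.05},{"x": -0.004,"y": 0.002,"z": 0.114,"finger_gap": 0.05}])

```text
time_s: 4.53
tool_pos: [0.5583, 0.3244, 0.0723]
tool_rot: [179.9, 0.1, 178.2]
force: [-0.1, 0.2, -2.6]
grip_width: 0.058
grasp_force: 24.9
```

Run:
```python
from h import *
to(.557,.324,.067,178)
```

```text
d [0.0013, -0.0004, 0.0053, 0.2146] xyz [0.5583 0.3244 0.0723] yaw 178.21 q7 59.9 w 0.058 g 24.9
```

steer_hand(motion=[{"z": 0.004,"finger_gap": 0.05},{"z": 0.006,"finger_gap": 0.05},{"z": 0.006,"finger_gap": 0.05},{"z": 0.006,"finger_gap": 0.087},{"z": 0.006,"finger_gap": 0.087},{"z": 0.006,"finger_gap": 0.087},{"z": 0.006,"finger_gap": 0.087}])

```text
time_s: 5.12
tool_pos: [0.5573, 0.3243, 0.0646]
tool_rot: [180.0, -0.0, 178.2]
force: [-0.8, 0.8, -0.1]
grip_width: 0.0771
grasp_force: 0.0
```

steer_hand(motion=[{"z": -0.03,"finger_gap": 0.087},{"z": -0.07,"finger_gap": 0.087},{"z": -0.11,"finger_gap": 0.087},{"z": -0.15,"finger_gap": 0.087},{"z": -0.18,"finger_gap": 0.087},{"z": -0.18,"finger_gap": 0.087}])

```text
time_s: 5.62
tool_pos: [0.5605, 0.3259, 0.2532]
tool_rot: [179.6, 0.6, 178.2]
force: [0.5, 0.5, 1.0]
grip_width: 0.0869
grasp_force: 0.0
```

Add to h.py:
```python
def tub(u,v,z=.094,r=26):
    c=eyes.read_camera("top"); g=(c["color"][v-r:v+r,u-r:u+r].min(2)>185).astype(np.uint8)
    n,l,st,ce=cv2.connectedComponentsWithStats(g); k=1+st[1:,4].argmax()
    cn=max(cv2.findContours((l==k).astype(np.uint8),0,1)[0],key=cv2.contourArea)[:,0]+[u-r,v-r]
    w=world(c,cn,z)*1000; m=cv2.moments(w.astype(np.float32))
    W=[np.ptp(w@[np.cos(t),np.sin(t)]) for t in np.radians(range(180))]
    f=[sum(W[(t+60*i)%180] for i in range(3)) for t in range(60)]
    x,y=m["m10"]/m["m00"]/1000,m["m01"]/m["m00"]/1000
    print("tub",round(x,4),round(y,4),"area",round(m["m00"]),"flat",int(np.argmin(f)),"px",cn.mean(0).round()); return x,y
```

Run:
```python
from h import *
cv2.imwrite("pics/t1.png",eyes.read_camera("top")["color"])
tub(283,290);tub(308,330)
to(.414,.0565,.245,171)
```

```text
tub 0.4981 0.1083 area 2698 flat 49 px [282. 289.]
tub 0.4142 0.0566 area 2715 flat 21 px [307. 330.]
d [0.1348, -0.2719, -0.0007, 7.2378] xyz [0.5571 0.3242 0.2443] yaw 178.24 q7 58.6 w 0.0867 g 0.0
```

View pics/t1.png

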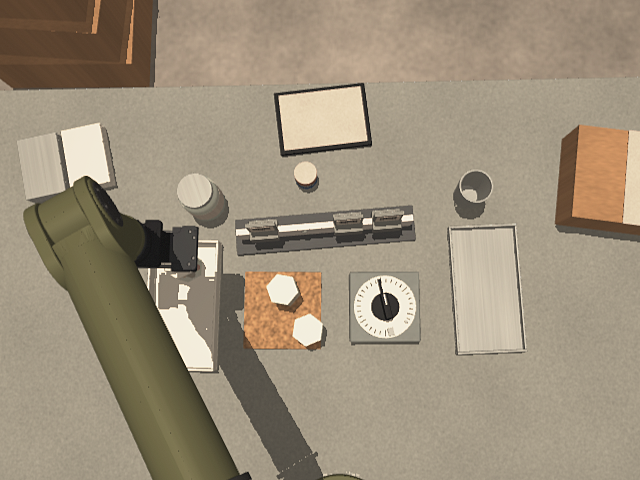

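steer_hand(motion=[{"x": 0.018,"y": -0.036,"spin": 3,"finger_gap": 0.087},{"x": 0.036,"y": -0.073,"spin": 7.2,"finger_gap": 0.087},{"x": 0.054,"y": -0.109,"spin": 7.2,"finger_gap": 0.087},{"x": 0.072,"y": -0.145,"spin": 7.2,"finger_gap": 0.087},{"x": 0.09,"y": -0.181,"spin": 7.2,"finger_gap": 0.087},{"x": 0.108,"y": -0.218,"spin": 7.2,"finger_gap": 0.087},{"x": 0.126,"y": -0.255,"spin": 7.2,"finger_gap": 0.087},{"x": 0.135,"y": -0.272,"spin": 7.2,"finger_gap": 0.087}])

```text
time_s: 6.43
tool_pos: [0.4109, 0.0519, 0.2424]
tool_rot: [-179.9, -0.2, 170.8]
force: [0.1, 0.3, 0.0]
grip_width: 0.0867
grasp_force: 0.0
```

steer_hand(motion=[{"finger_gap": 0.087},{"finger_gap": 0.087},{"finger_gap": 0.087}])

```text
time_s: 6.68
tool_pos: [0.4137, 0.0574, 0.2436]
tool_rot: [-180.0, -0.1, 171.1]
force: [0.0, 0.3, -0.3]
grip_width: 0.0867
grasp_force: 0.0
```

Run:
```python
from h import *
to(.4142,.0566,.065,171)
```

```text
d [-0.0006, -0.0007, 0.1786, 0.0932] xyz [0.4137 0.0574 0.2436] yaw 171.09 q7 65.3 w 0.0867 g 0.0
```

Settled well; it reaches. Descend and grip, lift.

steer_hand(motion=[{"z": 0.04,"finger_gap": 0.087},{"z": 0.08,"finger_gap": 0.087},{"z": 0.12,"finger_gap": 0.087},{"z": 0.15,"finger_gap": 0.087},{"z": 0.17,"finger_gap": 0.087},{"z": 0.1785,"finger_gap": 0.087},{"z": 0.1785,"finger_gap": 0.087},{"z": 0.1785,"finger_gap": 0.087}])

```text
time_s: 7.35
tool_pos: [0.4145, 0.0572, 0.0662]
tool_rot: [-180.0, -0.0, 171.1]
force: [1.0, 0.5, 0.6]
grip_width: 0.0872
grasp_force: 0.0
```

Run:
```python
from h import *
to(.4142,.0566,.065,171)
```

```text
d [0.0002, -0.0006, 0.0012, 0.1136] xyz [0.4145 0.0572 0.0662] yaw 171.11 q7 69.4 w 0.0872 g 0.0
```

steer_hand(motion=[{"finger_gap": 0.05},{"finger_gap": 0.05},{"finger_gap": 0.05},{"finger_gap": 0.05},{"finger_gap": 0.05},{"finger_gap": 0.05},{"finger_gap": 0.05}])

```text
time_s: 7.93
tool_pos: [0.4144, 0.0568, 0.0666]
tool_rot: [180.0, 0.0, 171.0]
force: [-0.7, -0.1, 2.2]
grip_width: 0.0578
grasp_force: 25.0
```

steer_hand(motion=[{"z": -0.02,"finger_gap": 0.05},{"z": -0.05,"finger_gap": 0.05},{"z": -0.08,"finger_gap": 0.05},{"z": -0.12,"finger_gap": 0.05},{"z": -0.12,"finger_gap": 0.05},{"z": -0.12,"finger_gap": 0.05}])

```text
time_s: 8.43
tool_pos: [0.4155, 0.0569, 0.188]
tool_rot: [179.9, 0.2, 171.0]
force: [-0.1, 0.6, -1.4]
grip_width: 0.0577
grasp_force: 25.0
```

Run:
```python
from h import *
to(.3874,.3293,.185,178)
```

```text
d [0.0702, 0.2647, 0.003, -6.9606] xyz [0.4155 0.0569 0.188 ] yaw 171.04 q7 66.0 w 0.0577 g 25.0
```

steer_hand(motion=[{"x": 0.008,"y": 0.038,"spin": -2,"finger_gap": 0.05},{"x": 0.017,"y": 0.076,"spin": -5,"finger_gap": 0.05},{"x": 0.027,"y": 0.114,"spin": -7,"finger_gap": 0.05},{"x": 0.037,"y": 0.15,"spin": -7,"finger_gap": 0.05},{"x": 0.047,"y": 0.188,"spin": -7,"finger_gap": 0.05},{"x": 0.057,"y": 0.226,"spin": -7,"finger_gap": 0.05},{"x": 0.07,"y": 0.2645,"spin": -7,"finger_gap": 0.05},{"x": 0.07,"y": 0.2645,"spin": -7,"finger_gap": 0.05}])

```text
time_s: 9.1
tool_pos: [0.3816, 0.3367, 0.1838]
tool_rot: [179.9, -0.2, 178.6]
force: [-1.0, 0.6, -1.3]
grip_width: 0.0577
grasp_force: 25.0
```

steer_hand(motion=[{"finger_gap": 0.05},{"finger_gap": 0.05},{"finger_gap": 0.05}])

```text
time_s: 9.35
tool_pos: [0.3863, 0.3267, 0.1849]
tool_rot: [-179.9, -0.1, 177.9]
force: [0.2, 0.2, -0.9]
grip_width: 0.0582
grasp_force: 25.0
```

Run:
```python
from h import *
to(.3874,.3293,.068,178)
```

```text
d [-0.001, 0.0026, 0.1169, -0.0885] xyz [0.3863 0.3267 0.1849] yaw 177.91 q7 45.0 w 0.0582 g 25.0
```

steer_hand(motion=[{"x": -0.001,"y": 0.002,"z": 0.03,"finger_gap": 0.05},{"x": -0.001,"y": 0.002,"z": 0.06,"finger_gap": 0.05},{"x": -0.001,"y": 0.002,"z": 0.09,"finger_gap": 0.05},{"x": -0.001,"y": 0.002,"z": 0.107,"finger_gap": 0.05},{"x": -0.001,"y": 0.002,"z": 0.114,"finger_gap": 0.05},{"x": -0.001,"y": 0.002,"z": 0.118,"finger_gap": 0.05},{"x": -0.001,"y": 0.002,"z": 0.118,"finger_gap": 0.05},{"x": -0.001,"y": 0.002,"z": 0.118,"finger_gap": 0.05}])

```text
time_s: 10.02
tool_pos: [0.3883, 0.3307, 0.0693]
tool_rot: [179.9, 0.1, 178.0]
force: [0.2, -0.3, -0.2]
grip_width: 0.0579
grasp_force: 25.0
```

steer_hand(motion=[{"finger_gap": 0.05},{"finger_gap": 0.087},{"finger_gap": 0.087},{"finger_gap": 0.087},{"finger_gap": 0.087},{"finger_gap": 0.087}])

```text
time_s: 10.52
tool_pos: [0.3872, 0.3308, 0.0682]
tool_rot: [180.0, 0.0, 178.0]
force: [-0.3, -0.1, 0.9]
grip_width: 0.0825
grasp_force: 0.0
```

steer_hand(motion=[{"z": -0.03,"finger_gap": 0.087},{"z": -0.07,"finger_gap": 0.087},{"z": -0.11,"finger_gap": 0.087},{"z": -0.15,"finger_gap": 0.087},{"z": -0.18,"finger_gap": 0.087},{"z": -0.18,"finger_gap": 0.087}])

```text
time_s: 11.02
tool_pos: [0.3898, 0.3332, 0.2556]
tool_rot: [179.5, 0.5, 178.0]
force: [0.6, 0.8, 0.1]
grip_width: 0.0872
grasp_force: 0.0
```

Run:
```python
from h import *
x,y=tub(282,290)
to(x,y,.245,199)
```

```text
tub 0.4979 0.1083 area 2653 flat 49 px [282. 289.]
d [-0.1168, -0.22, 0.0071, -20.9609] xyz [0.3888 0.3322 0.2521] yaw 178.04 q7 44.6 w 0.0872 g 0.0
```

steer_hand(motion=[{"x": -0.015,"y": -0.03,"z": 0.004,"spin": -4,"finger_gap": 0.087},{"x": -0.03,"y": -0.06,"z": 0.004,"spin": -8,"finger_gap": 0.087},{"x": -0.05,"y": -0.09,"z": 0.004,"spin": -13,"finger_gap": 0.087},{"x": -0.07,"y": -0.125,"z": 0.004,"spin": -18,"finger_gap": 0.087},{"x": -0.09,"y": -0.16,"z": 0.004,"spin": -21,"finger_gap": 0.087},{"x": -0.11,"y": -0.195,"z": 0.004,"spin": -21,"finger_gap": 0.087},{"x": -0.117,"y": -0.22,"z": 0.004,"spin": -21,"finger_gap": 0.087},{"x": -0.117,"y": -0.22,"z": 0.004,"spin": -21,"finger_gap": 0.087}])

```text
time_s: 11.73
tool_pos: [0.4976, 0.0991, 0.2426]
tool_rot: [-179.8, -0.1, -161.6]
force: [-0.2, 0.7, 0.7]
grip_width: 0.0873
grasp_force: 0.0
```

steer_hand(motion=[{"finger_gap": 0.087},{"finger_gap": 0.087},{"finger_gap": 0.087}])

```text
time_s: 11.98
tool_pos: [0.4957, 0.1085, 0.2433]
tool_rot: [180.0, -0.1, -160.8]
force: [0.3, 0.8, -0.4]
grip_width: 0.0869
grasp_force: 0.0Traceback (most recent call last):
```

Run:
```python
from h import *
x,y=tub(282,290)
to(x,y,.065,199)
cv2.imwrite("pics/t2.png",eyes.read_camera("top")["color"])
```

```text
  File "<stdin>", line 2, in <module>
  File "h.py", line 15, in tub
    n,l,st,ce=cv2.connectedComponentsWithStats(g); k=1+st[1:,4].argmax()
                                                       ~~~~~~~~~~~~~~~^^
ValueError: attempt to get argmax of an empty sequence
```

steer_hand(motion=[{"x": -0.002,"y": -0.001,"z": 0.04,"finger_gap": 0.087},{"x": -0.002,"y": -0.001,"z": 0.08,"finger_gap": 0.087},{"x": -0.002,"y": -0.001,"z": 0.12,"finger_gap": 0.087},{"x": -0.002,"y": -0.001,"z": 0.15,"finger_gap": 0.087},{"x": -0.002,"y": -0.001,"z": 0.17,"finger_gap": 0.087},{"x": -0.002,"y": -0.001,"z": 0.178,"finger_gap": 0.087},{"x": -0.002,"y": -0.001,"z": 0.178,"finger_gap": 0.087},{"x": -0.002,"y": -0.001,"z": 0.178,"finger_gap": 0.087}])

```text
time_s: 12.7
tool_pos: [0.4992, 0.1073, 0.0667]
tool_rot: [180.0, 0.0, -160.9]
force: [0.2, -0.6, 0.9]
grip_width: 0.0866
grasp_force: 0.0
```

steer_hand(motion=[{"finger_gap": 0.05},{"finger_gap": 0.05},{"finger_gap": 0.05},{"finger_gap": 0.05},{"finger_gap": 0.05},{"finger_gap": 0.05},{"finger_gap": 0.05}])

```text
time_s: 13.28
tool_pos: [0.499, 0.1069, 0.0666]
tool_rot: [180.0, 0.0, -161.0]
force: [-1.5, 1.1, 2.7]
grip_width: 0.0582
grasp_force: 25.0
```

steer_hand(motion=[{"z": -0.02,"finger_gap": 0.05},{"z": -0.05,"finger_gap": 0.05},{"z": -0.08,"finger_gap": 0.05},{"z": -0.12,"finger_gap": 0.05},{"z": -0.14,"finger_gap": 0.05},{"z": -0.14,"finger_gap": 0.05}])

```text
time_s: 13.78
tool_pos: [0.5017, 0.107, 0.2111]
tool_rot: [180.0, 0.5, -161.0]
force: [0.6, 0.2, -1.4]
grip_width: 0.0576
grasp_force: 25.0
```

Run:
```python
from h import *
to(.4724,.3268,.205,178)
```

```text
d [-0.044, 0.2174, 0.0061, 21.0217] xyz [0.5017 0.107  0.2111] yaw -160.98 q7 94.8 w 0.0576 g 25.0
```

steer_hand(motion=[{"x": -0.007,"y": 0.033,"spin": 5,"finger_gap": 0.05},{"x": -0.014,"y": 0.066,"spin": 10,"finger_gap": 0.05},{"x": -0.021,"y": 0.1,"spin": 15,"finger_gap": 0.05},{"x": -0.028,"y": 0.135,"spin": 21,"finger_gap": 0.05},{"x": -0.035,"y": 0.17,"spin": 21,"finger_gap": 0.05},{"x": -0.042,"y": 0.2,"spin": 21,"finger_gap": 0.05},{"x": -0.044,"y": 0.2174,"spin": 21,"finger_gap": 0.05},{"x": -0.044,"y": 0.2174,"spin": 21,"finger_gap": 0.05}])

```text
time_s: 14.45
tool_pos: [0.4662, 0.3316, 0.2038]
tool_rot: [180.0, -0.2, 178.5]
force: [-1.1, -0.9, -1.4]
grip_width: 0.0579
grasp_force: 25.0
```

steer_hand(motion=[{"finger_gap": 0.05},{"finger_gap": 0.05},{"finger_gap": 0.05}])

```text
time_s: 14.7
tool_pos: [0.47, 0.3244, 0.2054]
tool_rot: [-179.9, -0.0, 177.9]
force: [0.2, 0.1, -1.6]
grip_width: 0.0582
grasp_force: 25.0
```

Run:
```python
from h import *
to(.4724,.3268,.067,178)
```

```text
d [-0.0023, 0.0025, 0.1384, -0.1129] xyz [0.47   0.3244 0.2054] yaw 177.89 q7 52.4 w 0.0582 g 25.0
```

Place, lift, go clear, and look.

steer_hand(motion=[{"x": -0.002,"y": 0.002,"z": 0.03,"finger_gap": 0.05},{"x": -0.002,"y": 0.002,"z": 0.06,"finger_gap": 0.05},{"x": -0.002,"y": 0.002,"z": 0.09,"finger_gap": 0.05},{"x": -0.002,"y": 0.002,"z": 0.12,"finger_gap": 0.05},{"x": -0.002,"y": 0.002,"z": 0.13,"finger_gap": 0.05},{"x": -0.002,"y": 0.002,"z": 0.139,"finger_gap": 0.05},{"x": -0.002,"y": 0.002,"z": 0.139,"finger_gap": 0.05},{"x": -0.002,"y": 0.002,"z": 0.139,"finger_gap": 0.05}])

```text
time_s: 15.37
tool_pos: [0.4728, 0.3282, 0.0684]
tool_rot: [179.9, 0.1, 178.0]
force: [-0.6, 1.0, -1.6]
grip_width: 0.0579
grasp_force: 25.0
```

steer_hand(motion=[{"z": 0.001,"finger_gap": 0.05},{"z": 0.001,"finger_gap": 0.087},{"z": 0.001,"finger_gap": 0.087},{"z": 0.001,"finger_gap": 0.087},{"z": 0.001,"finger_gap": 0.087},{"z": 0.001,"finger_gap": 0.087}])

```text
time_s: 15.87
tool_pos: [0.4717, 0.3285, 0.0664]
tool_rot: [180.0, 0.0, 178.0]
force: [-0.1, 0.2, -0.3]
grip_width: 0.0822
grasp_force: 0.0
```

steer_hand(motion=[{"z": -0.03,"finger_gap": 0.087},{"z": -0.07,"finger_gap": 0.087},{"z": -0.11,"finger_gap": 0.087},{"z": -0.15,"finger_gap": 0.087},{"z": -0.19,"finger_gap": 0.087},{"z": -0.2,"finger_gap": 0.087}])

```text
time_s: 16.37
tool_pos: [0.4739, 0.3299, 0.2739]
tool_rot: [179.6, 0.5, 178.0]
force: [1.0, 1.0, 1.0]
grip_width: 0.0871
grasp_force: 0.0
```

Run:
```python
from h import *
to(.5,.1,.265,93.8)
```

```text
d [-0.034, -0.2289, 0.0089, 84.2312] xyz [0.4739 0.3299 0.2739] yaw 178.03 q7 52.0 w 0.0871 g 0.0
```

steer_hand(motion=[{"x": -0.004,"y": -0.03,"spin": 7,"finger_gap": 0.06},{"x": -0.01,"y": -0.06,"spin": 14,"finger_gap": 0.06},{"x": -0.015,"y": -0.09,"spin": 21,"finger_gap": 0.06},{"x": -0.02,"y": -0.12,"spin": 28,"finger_gap": 0.06},{"x": -0.025,"y": -0.15,"spin": 35,"finger_gap": 0.06},{"x": -0.03,"y": -0.18,"spin": 42,"finger_gap": 0.06},{"x": -0.034,"y": -0.21,"spin": 49,"finger_gap": 0.06},{"x": -0.034,"y": -0.229,"spin": 56,"finger_gap": 0.06}])

```text
time_s: 17.03
tool_pos: [0.4982, 0.0944, 0.2662]
tool_rot: [180.0, 0.1, 121.5]
force: [-0.9, -0.8, 0.8]
grip_width: 0.0602
grasp_force: 0.0
```

steer_hand(motion=[{"spin": 7,"finger_gap": 0.06},{"spin": 14,"finger_gap": 0.06},{"spin": 21,"finger_gap": 0.06},{"spin": 28,"finger_gap": 0.06},{"spin": 28.2,"finger_gap": 0.06},{"spin": 28.2,"finger_gap": 0.06}])

```text
time_s: 17.53
tool_pos: [0.4976, 0.0983, 0.266]
tool_rot: [180.0, -0.0, 94.0]
force: [-0.6, -1.5, 1.0]
grip_width: 0.0602
grasp_force: 0.0
```

Run:
```python
from h import *
to(.55,-.11,.25,93.8)
cv2.imwrite("pics/t3.png",eyes.read_camera("top")["color"])
```

```text
d [-0.2114, 0.0377, 0.016, 0.2203] xyz [0.4976 0.0983 0.266 ] yaw 94.02 q7 -10.2 w 0.0602 g 0.0
```

View pics/t3.png

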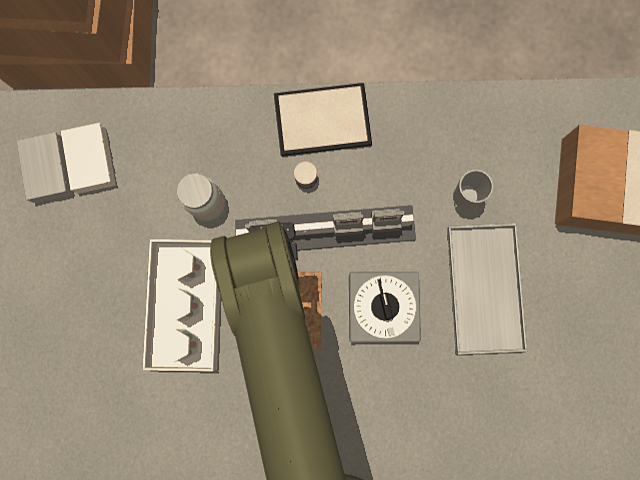

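steer_hand(motion=[{"x": -0.035,"y": 0.025,"finger_gap": 0.05},{"x": -0.07,"y": 0.05,"finger_gap": 0.05},{"x": -0.105,"y": 0.075,"finger_gap": 0.05},{"x": -0.14,"y": 0.1,"finger_gap": 0.05},{"x": -0.175,"y": 0.12,"finger_gap": 0.05},{"x": -0.2,"y": 0.13,"finger_gap": 0.05},{"x": -0.2,"y": 0.13,"finger_gap": 0.05},{"x": -0.2,"y": 0.13,"finger_gap": 0.05}])

```text
time_s: 18.25
tool_pos: [0.6407, -0.0954, 0.2653]
tool_rot: [-179.9, 0.1, 93.7]
force: [-0.2, 0.8, -0.8]
grip_width: 0.05
grasp_force: 0.0
```

Run:
```python
from h import *
to(.644,-.113,.117,93.8)
```

```text
d [-0.0178, 0.0021, 0.1483, -0.088] xyz [ 0.6407 -0.0954  0.2653] yaw 93.71 q7 17.8 w 0.05 g 0.0
```

steer_hand(motion=[{"x": -0.017,"y": 0.0015,"finger_gap": 0.05},{"x": -0.017,"y": 0.0015,"finger_gap": 0.05},{"x": -0.017,"y": 0.0015,"z": 0.03,"finger_gap": 0.05},{"x": -0.017,"y": 0.0015,"z": 0.06,"finger_gap": 0.05},{"x": -0.017,"y": 0.0015,"z": 0.08,"finger_gap": 0.05},{"x": -0.017,"y": 0.0015,"z": 0.08,"finger_gap": 0.05},{"x": -0.017,"y": 0.0015,"z": 0.08,"finger_gap": 0.05}])

```text
time_s: 18.83
tool_pos: [0.6427, -0.1074, 0.1856]
tool_rot: [-179.9, -0.1, 94.0]
force: [0.6, 0.2, 0.7]
grip_width: 0.0502
grasp_force: 0.0
```

Run:
```python
from h import *
to(.644,-.113,.117,93.8)
c=eyes.read_camera("side"); cv2.imwrite("pics/s1.png",cv2.resize(c["color"][150:350,250:500],(750,600),interpolation=cv2.INTER_CUBIC))
```

```text
d [-0.0056, 0.0009, 0.0686, 0.1814] xyz [ 0.6427 -0.1074  0.1856] yaw 93.98 q7 20.5 w 0.0502 g 0.0
```

View pics/s1.png

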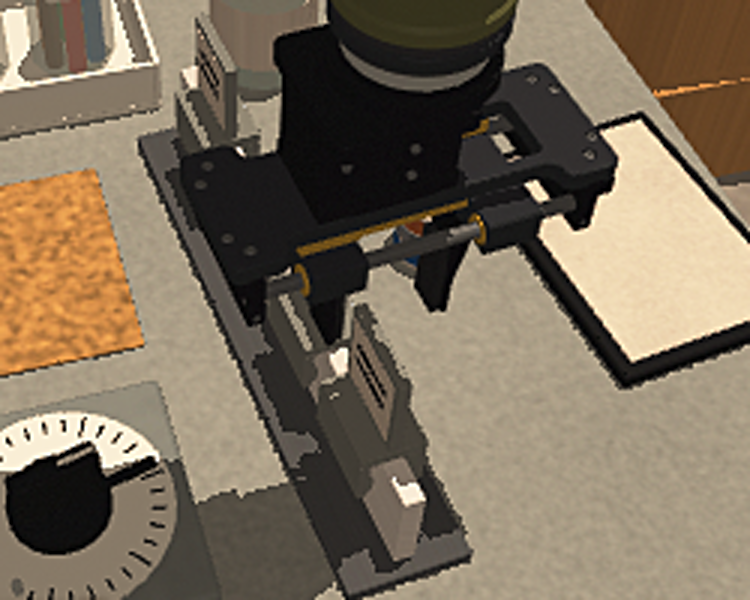

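Run:
```python
from h import *
c=eyes.read_camera("side"); M=np.linalg.inv(c["world_from_camera"])
for p in [(.6427,-.1074,.1686),(.646,-.1113,.145),(.642,-.1146,.145),(.642,-.1146,.145),(.6398,-.0846,.145),(.6438,-.1446,.145)]:
    q=M@np.r_[p,1]; print(p,((np.array([q[0]/q[2]*c["fx"]+c["cx"],q[1]/q[2]*c["fy"]+c["cy"]])-[250,150])*3).round())
```

```text
(0.6427, -0.1074, 0.1686) [376. 313.]
(0.646, -0.1113, 0.145) [381. 344.]
(0.642, -0.1146, 0.145) [376. 351.]
(0.642, -0.1146, 0.145) [376. 351.]
(0.6398, -0.0846, 0.145) [353. 309.]
(0.6438, -0.1446, 0.145) [400. 395.]
```

steer_hand(motion=[{"x": -0.0055,"y": 0.0015,"z": 0.02,"finger_gap": 0.05},{"x": -0.0055,"y": 0.0015,"z": 0.04,"finger_gap": 0.05},{"x": -0.0055,"y": 0.0015,"z": 0.06,"finger_gap": 0.05},{"x": -0.0055,"y": 0.0015,"z": 0.0685,"finger_gap": 0.05},{"x": -0.0055,"y": 0.0015,"z": 0.0685,"finger_gap": 0.05},{"x": -0.0055,"y": 0.0015,"z": 0.0685,"finger_gap": 0.03}])

```text
time_s: 19.43
tool_pos: [0.646, -0.1147, 0.119]
tool_rot: [179.9, 0.0, 93.9]
force: [0.5, -0.2, 0.1]
grip_width: 0.0475
grasp_force: 0.0
```

steer_hand(motion=[{"finger_gap": 0.016},{"finger_gap": 0.014},{"finger_gap": 0.012},{"finger_gap": 0.01},{"finger_gap": 0.008},{"finger_gap": 0.006}], grip_force=10)

```text
time_s: 19.93
tool_pos: [0.6454, -0.1148, 0.1178]
tool_rot: [180.0, -0.0, 93.8]
force: [-0.6, 0.1, -0.7]
grip_width: 0.0118
grasp_force: 0.0
```

Run:
```python
from h import *
to(.644,-.113,.117,93.8); print(status.get_obs()["force"])
```

```text
d [0.0019, -0.0012, 0.0008, 0.0396] xyz [ 0.6454 -0.1148  0.1178] yaw 93.84 q7 22.5 w 0.0118 g 0.0
[-0.64870332  0.08165878 -0.71714323]
```

steer_hand(motion=[{"finger_gap": 0.0},{"finger_gap": 0.0},{"finger_gap": 0.0},{"finger_gap": 0.0},{"finger_gap": 0.0}], grip_force=35)

```text
time_s: 20.35
tool_pos: [0.6453, -0.1148, 0.1176]
tool_rot: [180.0, -0.0, 93.8]
force: [1.1, 0.1, 0.9]
grip_width: 0.0078
grasp_force: 35.0
```

steer_hand(motion=[{"z": -0.005,"finger_gap": 0.0},{"z": -0.01,"finger_gap": 0.0},{"z": -0.015,"finger_gap": 0.0},{"z": -0.025,"finger_gap": 0.0},{"z": -0.035,"finger_gap": 0.0},{"z": -0.05,"finger_gap": 0.0},{"z": -0.05,"finger_gap": 0.0},{"z": -0.05,"finger_gap": 0.0}])

```text
time_s: 21.02
tool_pos: [0.6463, -0.1152, 0.1696]
tool_rot: [179.8, 0.0, 93.8]
force: [-1.0, 0.2, -1.3]
grip_width: 0.0076
grasp_force: 35.0
```

Run:
```python
from h import *
a=np.radians(1.3)
for k in(-.08,0,.08): print(np.round([.4959+k*np.cos(a),-.3327+k*np.sin(a)],4))
to(.4159,-.3345,.25,91.3); print(status.get_obs()["force"])
```

```text
[ 0.4159 -0.3345]
[ 0.4959 -0.3327]
[ 0.5759 -0.3309]
d [-0.2034, -0.2446, -0.0804, 2.535] xyz [ 0.6463 -0.1152  0.1696] yaw 93.83 q7 21.4 w 0.0076 g 35.0
[-1.04397877  0.18721904 -1.33792998]
```

steer_hand(motion=[{"z": -0.04,"finger_gap": 0.0},{"z": -0.075,"finger_gap": 0.0},{"x": -0.025,"y": -0.03,"z": -0.08,"finger_gap": 0.0},{"x": -0.05,"y": -0.06,"z": -0.08,"spin": 2,"finger_gap": 0.0},{"x": -0.075,"y": -0.09,"z": -0.08,"spin": 2.5,"finger_gap": 0.0},{"x": -0.1,"y": -0.12,"z": -0.08,"spin": 2.5,"finger_gap": 0.0},{"x": -0.125,"y": -0.15,"z": -0.08,"spin": 2.5,"finger_gap": 0.0},{"x": -0.15,"y": -0.18,"z": -0.08,"spin": 2.5,"finger_gap": 0.0}])

```text
time_s: 21.68
tool_pos: [0.4738, -0.2774, 0.2471]
tool_rot: [-180.0, -0.0, 91.4]
force: [0.8, -1.6, -0.2]
grip_width: 0.0076
grasp_force: 35.0
```

Run:
```python
from h import *
to(.4159,-.3345,.22,91.3)
```

```text
d [-0.0557, -0.0593, 0.0271, 0.0506] xyz [ 0.4738 -0.2774  0.2471] yaw 91.35 q7 33.1 w 0.0076 g 35.0
```

steer_hand(motion=[{"x": -0.025,"y": -0.03,"finger_gap": 0.0},{"x": -0.05,"y": -0.055,"finger_gap": 0.0},{"x": -0.054,"y": -0.058,"z": 0.03,"finger_gap": 0.0},{"x": -0.054,"y": -0.058,"z": 0.06,"finger_gap": 0.0},{"x": -0.054,"y": -0.058,"z": 0.09,"finger_gap": 0.0},{"x": -0.054,"y": -0.058,"z": 0.12,"finger_gap": 0.0},{"x": -0.054,"y": -0.058,"z": 0.14,"finger_gap": 0.0},{"x": -0.054,"y": -0.058,"z": 0.14,"finger_gap": 0}])

```text
time_s: 22.35
tool_pos: [0.4158, -0.3296, 0.103]
tool_rot: [-179.6, -0.2, 91.3]
force: [-1.4, -0.1, -1.5]
grip_width: 0.0076
grasp_force: 35.0
```

Run:
```python
from h import *
to(.4159,-.3345,.078,91.3)
```

```text
d [-0.0049, -0.0, 0.025, 0.0192] xyz [ 0.4158 -0.3296  0.103 ] yaw 91.32 q7 45.9 w 0.0076 g 35.0
```

steer_hand(motion=[{"x": -0.003,"z": 0.01,"finger_gap": 0.0},{"x": -0.003,"z": 0.018,"finger_gap": 0.0},{"x": -0.003,"z": 0.022,"finger_gap": 0.0},{"x": -0.003,"z": 0.022,"finger_gap": 0},{"x": -0.003,"z": 0.022,"finger_gap": 0}])

```text
time_s: 22.77
tool_pos: [0.4194, -0.3351, 0.0861]
tool_rot: [180.0, 0.0, 91.3]
force: [0.2, -0.2, -0.7]
grip_width: 0.0078
grasp_force: 35.0
```

steer_hand(motion=[{"z": 0.002,"finger_gap": 0},{"z": 0.002,"finger_gap": 0.03},{"z": 0.002,"finger_gap": 0.04},{"z": 0.002,"finger_gap": 0.04},{"z": 0.002,"finger_gap": 0.04}], grip_force=25)

```text
time_s: 23.18
tool_pos: [0.4192, -0.3349, 0.0838]
tool_rot: [180.0, 0.0, 91.3]
force: [-0.6, 0.4, -0.1]
grip_width: 0.0271
grasp_force: 0.0
```

steer_hand(motion=[{"z": -0.03,"finger_gap": 0.04},{"z": -0.07,"finger_gap": 0.04},{"z": -0.11,"finger_gap": 0.04},{"z": -0.15,"finger_gap": 0.04},{"y": 0.02,"z": -0.18,"finger_gap": 0.04},{"y": 0.05,"z": -0.18,"finger_gap": 0.04},{"x": 0.03,"y": 0.08,"z": -0.18,"finger_gap": 0.04},{"x": 0.06,"y": 0.11,"z": -0.18,"finger_gap": 0.04}])

```text
time_s: 23.85
tool_pos: [0.5273, -0.2746, 0.2647]
tool_rot: [179.9, 0.1, 91.1]
force: [1.1, 0.2, -0.2]
grip_width: 0.0398
grasp_force: 0.0
```

Run:
```python
from h import *
to(.640,-.030,.25,93.8)
cv2.imwrite("pics/t4.png",eyes.read_camera("top")["color"])
```

```text
d [0.2424, 0.1173, 0.0147, -2.7165] xyz [ 0.5273 -0.2746  0.2647] yaw 91.08 q7 33.3 w 0.0398 g 0.0
```

View pics/t4.png

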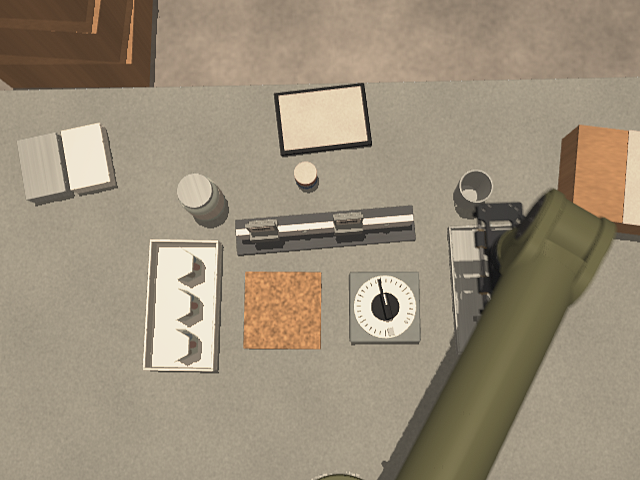

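steer_hand(motion=[{"x": 0.03,"y": 0.015,"spin": -2.7,"finger_gap": 0.04},{"x": 0.065,"y": 0.03,"spin": -2.7,"finger_gap": 0.04},{"x": 0.1,"y": 0.045,"spin": -2.7,"finger_gap": 0.04},{"x": 0.135,"y": 0.06,"spin": -2.7,"finger_gap": 0.04},{"x": 0.17,"y": 0.08,"spin": -2.7,"finger_gap": 0.04},{"x": 0.21,"y": 0.1,"spin": -2.7,"finger_gap": 0.04},{"x": 0.244,"y": 0.117,"spin": -2.7,"finger_gap": 0.04},{"x": 0.244,"y": 0.117,"spin": -2.7,"finger_gap": 0.04}])

```text
time_s: 24.57
tool_pos: [0.6405, -0.0142, 0.2622]
tool_rot: [180.0, -0.3, 94.9]
force: [-0.7, 1.9, -1.4]
grip_width: 0.0395
grasp_force: 0.0
```

steer_hand(motion=[{"finger_gap": 0.04},{"finger_gap": 0.04}])

```text
time_s: 24.73
tool_pos: [0.6376, -0.0273, 0.2633]
tool_rot: [-180.0, 0.1, 94.1]
force: [-0.1, -0.6, 0.4]
grip_width: 0.0399
grasp_force: 0.0
```

Run:
```python
from h import *
to(.6405,-.028,.117,93.8)
```

```text
d [-0.0009, 0.0029, 0.1463, 0.2551] xyz [ 0.6376 -0.0273  0.2633] yaw 94.06 q7 11.6 w 0.0399 g 0.0
```

steer_hand(motion=[{"x": -0.001,"y": 0.003,"z": 0.03,"finger_gap": 0.05},{"x": -0.001,"y": 0.003,"z": 0.06,"finger_gap": 0.05},{"x": -0.001,"y": 0.003,"z": 0.09,"finger_gap": 0.05},{"x": -0.001,"y": 0.003,"z": 0.12,"finger_gap": 0.05},{"x": -0.001,"y": 0.003,"z": 0.14,"finger_gap": 0.05},{"x": -0.001,"y": 0.003,"z": 0.146,"finger_gap": 0.05},{"x": -0.001,"y": 0.003,"z": 0.146,"finger_gap": 0.05},{"x": -0.001,"y": 0.003,"z": 0.146,"finger_gap": 0.05}])

```text
time_s: 25.4
tool_pos: [0.6413, -0.0291, 0.1189]
tool_rot: [179.9, 0.0, 93.9]
force: [-0.2, -0.0, 1.4]
grip_width: 0.0502
grasp_force: 0.0
```

Run:
```python
from h import *
to(.6405,-.028,.117,93.8)
```

```text
d [0.0011, -0.0007, 0.0019, 0.1268] xyz [ 0.6413 -0.0291  0.1189] yaw 93.93 q7 14.4 w 0.0502 g 0.0
```

steer_hand(motion=[{"finger_gap": 0.03},{"finger_gap": 0.02},{"finger_gap": 0.012},{"finger_gap": 0.012},{"finger_gap": 0.012}], grip_force=10)

```text
time_s: 25.82
tool_pos: [0.6412, -0.0274, 0.1182]
tool_rot: [179.9, -0.0, 94.0]
force: [-0.0, 0.5, -0.8]
grip_width: 0.0244
grasp_force: 0.0
```

steer_hand(motion=[{"finger_gap": 0},{"finger_gap": 0},{"finger_gap": 0},{"finger_gap": 0}], grip_force=35)

```text
time_s: 26.15
tool_pos: [0.6409, -0.0274, 0.1176]
tool_rot: [-180.0, -0.0, 94.0]
force: [-0.9, -0.1, -0.2]
grip_width: 0.0078
grasp_force: 35.0
```

steer_hand(motion=[{"z": -0.005,"finger_gap": 0.0},{"z": -0.01,"finger_gap": 0.0},{"z": -0.015,"finger_gap": 0.0},{"z": -0.03,"finger_gap": 0.0},{"z": -0.06,"finger_gap": 0.0},{"z": -0.095,"finger_gap": 0.0},{"z": -0.13,"finger_gap": 0.0},{"z": -0.13,"finger_gap": 0.0}])

```text
time_s: 26.82
tool_pos: [0.6452, -0.0284, 0.2571]
tool_rot: [179.1, 0.0, 94.0]
force: [1.8, -0.5, -0.2]
grip_width: 0.0078
grasp_force: 35.0
```

Run:
```python
from h import *
to(.498,-.3327,.245,91.3); print(status.get_obs()["force"])
```

```text
d [-0.2933, -0.1682, 0.0121, 2.7202] xyz [ 0.6452 -0.0284  0.2571] yaw 94.02 q7 12.0 w 0.0078 g 35.0
[ 1.82466113 -0.47263758 -0.15352091]
```

steer_hand(motion=[{"x": -0.035,"y": -0.02,"finger_gap": 0},{"x": -0.07,"y": -0.04,"spin": 2.7,"finger_gap": 0},{"x": -0.105,"y": -0.06,"spin": 2.7,"finger_gap": 0},{"x": -0.14,"y": -0.08,"spin": 2.7,"finger_gap": 0},{"x": -0.175,"y": -0.1,"spin": 2.7,"finger_gap": 0},{"x": -0.21,"y": -0.12,"spin": 2.7,"finger_gap": 0},{"x": -0.245,"y": -0.14,"spin": 2.7,"finger_gap": 0},{"x": -0.28,"y": -0.16,"spin": 2.7,"finger_gap": 0}])

```text
time_s: 27.48
tool_pos: [0.5005, -0.3201, 0.2489]
tool_rot: [179.8, 0.0, 91.3]
force: [2.0, -0.2, 0.2]
grip_width: 0.0081
grasp_force: 35.0
```

steer_hand(motion=[{"x": -0.013,"y": -0.006,"finger_gap": 0},{"x": -0.013,"y": -0.006,"finger_gap": 0},{"x": -0.013,"y": -0.006,"z": 0.03,"finger_gap": 0},{"x": -0.013,"y": -0.006,"z": 0.06,"finger_gap": 0},{"x": -0.013,"y": -0.006,"z": 0.09,"finger_gap": 0},{"x": -0.013,"y": -0.006,"z": 0.12,"finger_gap": 0},{"x": -0.013,"y": -0.006,"z": 0.13,"finger_gap": 0},{"x": -0.013,"y": -0.006,"z": 0.13,"finger_gap": 0}])

```text
time_s: 28.15
tool_pos: [0.4947, -0.3292, 0.1152]
tool_rot: [-179.8, -0.1, 91.4]
force: [-0.2, 0.0, -0.3]
grip_width: 0.0076
grasp_force: 35.0
```

Run:
```python
from h import *
to(.498,-.3327,.078,91.3)
```

```text
d [-0.0036, 0.0032, 0.0372, 0.1219] xyz [ 0.4947 -0.3292  0.1152] yaw 91.42 q7 44.5 w 0.0076 g 35.0
```

steer_hand(motion=[{"x": -0.002,"y": 0.002,"z": 0.015,"finger_gap": 0.0},{"x": -0.002,"y": 0.002,"z": 0.027,"finger_gap": 0.0},{"x": -0.002,"y": 0.002,"z": 0.035,"finger_gap": 0.0},{"x": -0.002,"y": 0.002,"z": 0.036,"finger_gap": 0},{"x": -0.002,"y": 0.002,"z": 0.036,"finger_gap": 0}])

```text
time_s: 28.57
tool_pos: [0.4972, -0.3332, 0.0813]
tool_rot: [-180.0, -0.0, 91.3]
force: [-1.3, 0.5, -0.7]
grip_width: 0.0079
grasp_force: 35.0
```

steer_hand(motion=[{"z": 0.001,"finger_gap": 0},{"z": 0.001,"finger_gap": 0.03},{"z": 0.001,"finger_gap": 0.04},{"z": 0.001,"finger_gap": 0.04},{"z": 0.001,"finger_gap": 0.04}], grip_force=25)

```text
time_s: 28.98
tool_pos: [0.4976, -0.3333, 0.081]
tool_rot: [180.0, 0.0, 91.3]
force: [0.3, -0.2, 0.2]
grip_width: 0.0271
grasp_force: 0.0
```

steer_hand(motion=[{"z": -0.03,"finger_gap": 0.04},{"z": -0.07,"finger_gap": 0.04},{"z": -0.11,"finger_gap": 0.04},{"z": -0.15,"finger_gap": 0.04},{"z": -0.18,"finger_gap": 0.04},{"x": 0.03,"y": 0.01,"z": -0.19,"finger_gap": 0.04},{"x": 0.06,"y": 0.02,"z": -0.19,"finger_gap": 0.04},{"x": 0.1,"y": 0.03,"z": -0.19,"finger_gap": 0.04}])

```text
time_s: 29.65
tool_pos: [0.525, -0.2344, 0.2724]
tool_rot: [179.8, 0.1, 91.0]
force: [0.3, 0.4, 0.4]
grip_width: 0.0402
grasp_force: 0.0
```

Run:
```python
from h import *
to(.628,.147,.265,93.8)
```

```text
d [0.3795, 0.1099, 0.0074, -2.7546] xyz [ 0.525  -0.2344  0.2724] yaw 91.05 q7 28.0 w 0.0402 g 0.0
```

steer_hand(motion=[{"x": 0.035,"y": 0.01,"spin": -2.7,"finger_gap": 0.05},{"x": 0.07,"y": 0.02,"spin": -2.7,"finger_gap": 0.05},{"x": 0.11,"y": 0.03,"spin": -2.7,"finger_gap": 0.05},{"x": 0.15,"y": 0.04,"spin": -2.7,"finger_gap": 0.05},{"x": 0.19,"y": 0.05,"spin": -2.7,"finger_gap": 0.05},{"x": 0.23,"y": 0.06,"spin": -2.7,"finger_gap": 0.05},{"x": 0.27,"y": 0.07,"spin": -2.7,"finger_gap": 0.05},{"x": 0.31,"y": 0.085,"spin": -2.7,"finger_gap": 0.05}])

```text
time_s: 30.32
tool_pos: [0.6021, 0.0805, 0.2712]
tool_rot: [180.0, -0.1, 94.1]
force: [0.6, -1.4, 1.0]
grip_width: 0.0501
grasp_force: 0.0
```

steer_hand(motion=[{"x": 0.035,"y": 0.01,"finger_gap": 0.05},{"x": 0.07,"y": 0.02,"finger_gap": 0.05},{"x": 0.07,"y": 0.02,"finger_gap": 0.05},{"x": 0.07,"y": 0.02,"finger_gap": 0.05},{"x": 0.07,"y": 0.02,"finger_gap": 0.05}])

```text
time_s: 30.73
tool_pos: [0.6174, 0.1488, 0.2705]
tool_rot: [-180.0, 0.1, 94.0]
force: [-0.0, -0.5, -0.8]
grip_width: 0.0498
grasp_force: 0.0
```

Run:
```python
from h import *
to(.628,.147,.117,93.8)
c=eyes.read_camera("side"); cv2.imwrite("pics/s2.png",c["color"])
```

```text
d [-0.0025, 0.0104, 0.1535, 0.2184] xyz [0.6174 0.1488 0.2705] yaw 94.02 q7 -6.2 w 0.0498 g 0.0
```

View pics/s2.png

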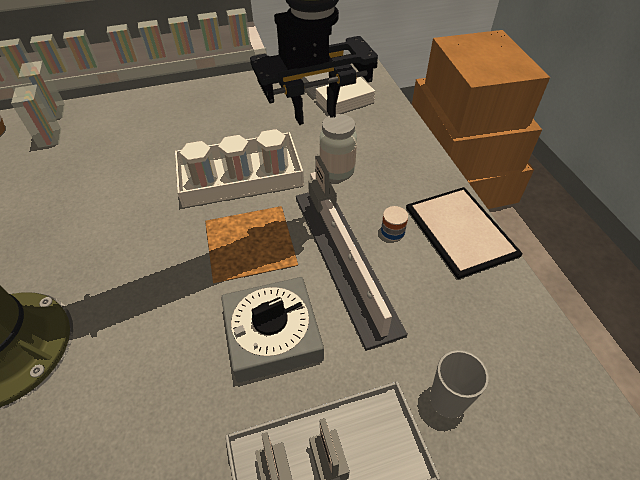

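steer_hand(motion=[{"x": -0.0025,"y": 0.009,"z": 0.02,"finger_gap": 0.05},{"x": -0.0025,"y": 0.009,"z": 0.06,"finger_gap": 0.05},{"x": -0.0025,"y": 0.009,"z": 0.09,"finger_gap": 0.05},{"x": -0.0025,"y": 0.009,"z": 0.12,"finger_gap": 0.05},{"x": -0.0025,"y": 0.009,"z": 0.145,"finger_gap": 0.05},{"x": -0.0025,"y": 0.009,"z": 0.153,"finger_gap": 0.05},{"x": -0.0025,"y": 0.009,"z": 0.153,"finger_gap": 0.05},{"x": -0.0025,"y": 0.009,"z": 0.153,"finger_gap": 0.05}])

```text
time_s: 31.45
tool_pos: [0.6273, 0.1466, 0.1188]
tool_rot: [179.9, 0.0, 93.9]
force: [0.3, 0.2, 1.1]
grip_width: 0.0498
grasp_force: 0.0
```

Run:
```python
from h import *
to(.628,.147,.117,93.8)
```

```text
d [0.0003, 0.0007, 0.0018, 0.1374] xyz [0.6273 0.1466 0.1188] yaw 93.94 q7 -3.5 w 0.0498 g 0.0
```

steer_hand(motion=[{"finger_gap": 0.03},{"finger_gap": 0.02},{"finger_gap": 0.012},{"finger_gap": 0.012},{"finger_gap": 0.012},{"finger_gap": 0.012}], grip_force=10)

```text
time_s: 31.95
tool_pos: [0.6267, 0.1479, 0.1179]
tool_rot: [180.0, -0.0, 94.0]
force: [1.6, -0.6, 0.2]
grip_width: 0.0184
grasp_force: 0.0
```

Run:
```python
from h import *
to(.628,.147,.117,93.8)
```

```text
d [-0.001, 0.0012, 0.0009, 0.2474] xyz [0.6267 0.1479 0.1179] yaw 94.05 q7 -3.5 w 0.0184 g 0.0
```

steer_hand(motion=[{"y": 0.001,"finger_gap": 0.01},{"y": 0.001,"finger_gap": 0},{"y": 0.001,"finger_gap": 0},{"y": 0.001,"finger_gap": 0},{"y": 0.001,"finger_gap": 0}], grip_force=35)

```text
time_s: 32.37
tool_pos: [0.6277, 0.1479, 0.1176]
tool_rot: [180.0, -0.0, 94.0]
force: [0.6, -0.3, 0.2]
grip_width: 0.008
grasp_force: 35.0
```

steer_hand(motion=[{"z": -0.005,"finger_gap": 0.0},{"z": -0.01,"finger_gap": 0.0},{"z": -0.015,"finger_gap": 0.0},{"z": -0.03,"finger_gap": 0.0},{"z": -0.06,"finger_gap": 0.0},{"z": -0.095,"finger_gap": 0.0},{"z": -0.13,"finger_gap": 0.0},{"z": -0.13,"finger_gap": 0.0}])

```text
time_s: 33.03
tool_pos: [0.6309, 0.1481, 0.257]
tool_rot: [179.3, -0.2, 94.0]
force: [1.0, -0.6, 0.5]
grip_width: 0.0077
grasp_force: 35.0
```

Run:
```python
from h import *
to(.577,-.331,.245,91.3); print(status.get_obs()["force"])
```

```text
d [-0.4741, -0.0875, 0.012, 2.732] xyz [0.6309 0.1481 0.257 ] yaw 94.03 q7 -5.3 w 0.0077 g 35.0
[ 0.99481509 -0.60692302  0.52907763]
```

steer_hand(motion=[{"x": -0.035,"y": -0.01,"finger_gap": 0},{"x": -0.07,"y": -0.02,"spin": 2.7,"finger_gap": 0},{"x": -0.11,"y": -0.03,"spin": 2.7,"finger_gap": 0},{"x": -0.15,"y": -0.04,"spin": 2.7,"finger_gap": 0},{"x": -0.19,"y": -0.05,"spin": 2.7,"finger_gap": 0},{"x": -0.23,"y": -0.055,"spin": 2.7,"finger_gap": 0},{"x": -0.27,"y": -0.06,"spin": 2.7,"finger_gap": 0},{"x": -0.31,"y": -0.065,"spin": 2.7,"finger_gap": 0}])

```text
time_s: 33.7
tool_pos: [0.5838, -0.1677, 0.2486]
tool_rot: [179.9, -0.1, 91.4]
force: [-0.3, -0.4, -0.6]
grip_width: 0.0076
grasp_force: 35.0
```

steer_hand(motion=[{"x": -0.04,"y": -0.005,"finger_gap": 0},{"x": -0.08,"y": -0.01,"finger_gap": 0},{"x": -0.12,"y": -0.015,"finger_gap": 0},{"x": -0.15,"y": -0.02,"finger_gap": 0},{"x": -0.163,"y": -0.022,"finger_gap": 0},{"x": -0.163,"y": -0.022,"finger_gap": 0},{"x": -0.163,"y": -0.022,"finger_gap": 0}])

```text
time_s: 34.28
tool_pos: [0.5663, -0.3292, 0.2478]
tool_rot: [180.0, -0.1, 91.3]
force: [-0.1, 0.7, -1.5]
grip_width: 0.0074
grasp_force: 35.0
```

Run:
```python
from h import *
to(.577,-.331,.078,91.3)
cv2.imwrite("pics/s3.png",eyes.read_camera("side")["color"])
```

```text
d [-0.002, 0.0107, 0.1698, -0.0204] xyz [ 0.5663 -0.3292  0.2478] yaw 91.28 q7 39.6 w 0.0074 g 35.0
```

View pics/s3.png

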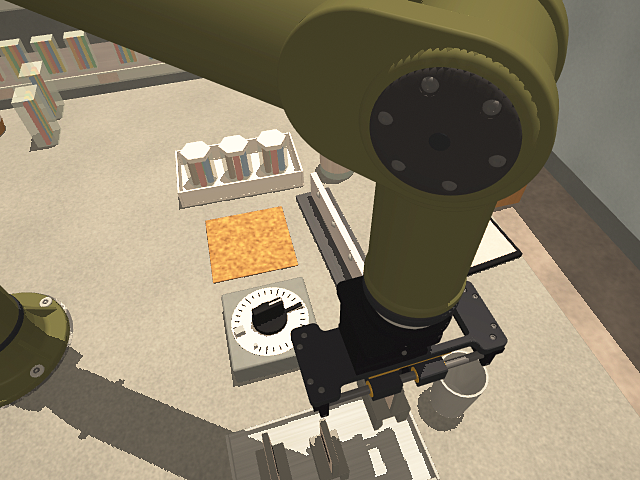

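steer_hand(motion=[{"x": -0.002,"y": 0.009,"z": 0.02,"finger_gap": 0},{"x": -0.002,"y": 0.009,"z": 0.05,"finger_gap": 0},{"x": -0.002,"y": 0.009,"z": 0.08,"finger_gap": 0},{"x": -0.002,"y": 0.009,"z": 0.11,"finger_gap": 0},{"x": -0.002,"y": 0.009,"z": 0.14,"finger_gap": 0},{"x": -0.002,"y": 0.009,"z": 0.155,"finger_gap": 0},{"x": -0.002,"y": 0.009,"z": 0.165,"finger_gap": 0},{"x": -0.002,"y": 0.009,"z": 0.166,"finger_gap": 0}])

```text
time_s: 35.0
tool_pos: [0.5755, -0.3289, 0.08]
tool_rot: [-179.9, -0.1, 91.5]
force: [-0.0, 0.7, -0.6]
grip_width: 0.0078
grasp_force: 35.0
```

steer_hand(motion=[{"finger_gap": 0},{"finger_gap": 0}])

```text
time_s: 35.17
tool_pos: [0.5768, -0.3316, 0.0836]
tool_rot: [179.8, 0.1, 91.4]
force: [0.4, -0.4, -0.3]
grip_width: 0.0082
grasp_force: 35.0
```

Run:
```python
from h import *
to(.577,-.331,.078,91.3)
```

```text
d [0.0006, 0.0002, 0.0056, 0.0665] xyz [ 0.5768 -0.3316  0.0836] yaw 91.37 q7 43.2 w 0.0082 g 35.0
```

Release, lift; then head to the knob with yaw ≈ 12°.

steer_hand(motion=[{"z": 0.003,"finger_gap": 0},{"z": 0.003,"finger_gap": 0.03},{"z": 0.003,"finger_gap": 0.04},{"z": 0.003,"finger_gap": 0.04},{"z": 0.003,"finger_gap": 0.04}], grip_force=25)

```text
time_s: 35.58
tool_pos: [0.5756, -0.3314, 0.079]
tool_rot: [180.0, 0.0, 91.3]
force: [-1.6, -0.1, -0.3]
grip_width: 0.027
grasp_force: 0.0
```

steer_hand(motion=[{"z": -0.03,"finger_gap": 0.04},{"z": -0.07,"finger_gap": 0.04},{"z": -0.11,"finger_gap": 0.04},{"z": -0.15,"finger_gap": 0.04},{"x": 0.03,"z": -0.16,"finger_gap": 0.04},{"x": 0.07,"y": -0.02,"z": -0.16,"finger_gap": 0.04},{"x": 0.11,"y": -0.04,"z": -0.16,"finger_gap": 0.04},{"x": 0.15,"y": -0.07,"z": -0.16,"finger_gap": 0.04}])

```text
time_s: 36.25
tool_pos: [0.5107, -0.1922, 0.2385]
tool_rot: [180.0, 0.0, 91.4]
force: [0.1, 0.6, 1.2]
grip_width: 0.04
grasp_force: 0.0
```

Run:
```python
from h import *
for n in("top","side"):
    cv2.imwrite(f"pics/k_{n}.png",eyes.read_camera(n)["color"])
a=cv2.imread("pics/k_top.png")[210:360,320:540]; b=cv2.imread("pics/k_side.png")[270:480,180:460]
o=np.zeros((600,800,3),np.uint8); A=cv2.resize(a,(440,300)); B=cv2.resize(b,(400,300)); o[:300,:440]=A; o[300:,:400]=B
k=cv2.imread("pics/top0.png")[265:350,343:428]; o[100:500,400:800]=cv2.resize(k,(400,400),interpolation=cv2.INTER_CUBIC)
cv2.imwrite("pics/k.png",o)
to(.458,-.1067,.25,12)
```

```text
d [0.0826, -0.0471, -0.0123, 79.7619] xyz [ 0.5076 -0.1878  0.2377] yaw 91.76 q7 23.1 w 0.0398 g 0.0
```

View pics/k.png

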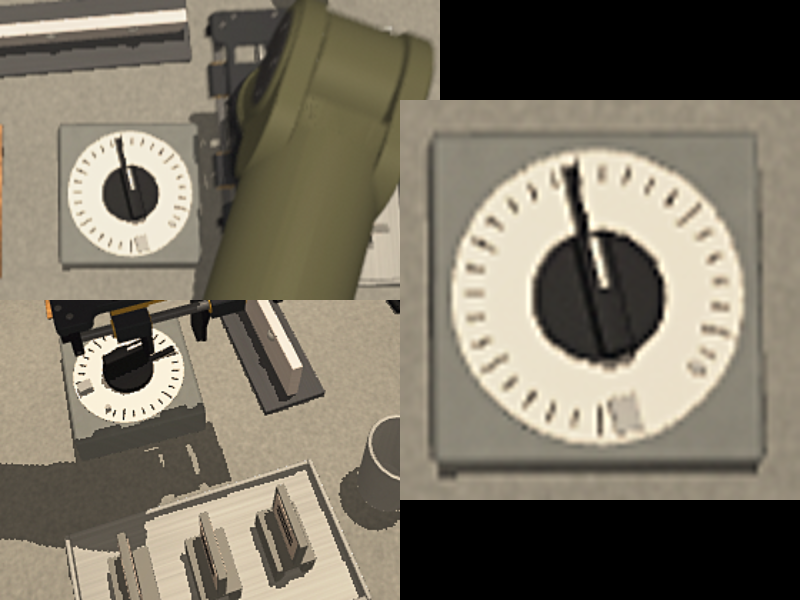

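steer_hand(motion=[{"x": 0.02,"y": -0.012,"spin": 7,"finger_gap": 0.04},{"x": 0.04,"y": -0.024,"spin": 14,"finger_gap": 0.04},{"x": 0.06,"y": -0.036,"spin": 21,"finger_gap": 0.04},{"x": 0.08,"y": -0.047,"spin": 28,"finger_gap": 0.04},{"x": 0.0826,"y": -0.047,"spin": 35,"finger_gap": 0.04},{"x": 0.0826,"y": -0.047,"spin": 42,"finger_gap": 0.04},{"x": 0.0826,"y": -0.047,"spin": 49,"finger_gap": 0.04},{"x": 0.0826,"y": -0.047,"spin": 56,"finger_gap": 0.04}])

```text
time_s: 37.02
tool_pos: [0.462, -0.1135, 0.239]
tool_rot: [180.0, -0.1, 35.0]
force: [0.5, 0.7, -0.4]
grip_width: 0.0399
grasp_force: 0.0
```

steer_hand(motion=[{"spin": 7,"finger_gap": 0.04},{"spin": 14,"finger_gap": 0.04},{"spin": 21,"finger_gap": 0.04},{"spin": 25.2,"finger_gap": 0.04},{"spin": 25.2,"finger_gap": 0.04},{"spin": 25.2,"finger_gap": 0.04}])

```text
time_s: 37.52
tool_pos: [0.4619, -0.1136, 0.2388]
tool_rot: [180.0, -0.0, 10.2]
force: [-0.4, 0.4, 0.0]
grip_width: 0.0397
grasp_force: 0.0
```

Run:
```python
from h import *
to(.458,-.1067,.088,10.5)
```

```text
d [-0.0026, -0.0075, 0.1508, -0.2951] xyz [ 0.4619 -0.1136  0.2388] yaw 10.2 q7 -71.2 w 0.0397 g 0.0
```

steer_hand(motion=[{"x": -0.0026,"y": -0.0075,"z": 0.02,"finger_gap": 0.04},{"x": -0.0026,"y": -0.0075,"z": 0.05,"finger_gap": 0.04},{"x": -0.0026,"y": -0.0075,"z": 0.08,"finger_gap": 0.04},{"x": -0.0026,"y": -0.0075,"z": 0.11,"finger_gap": 0.04},{"x": -0.0026,"y": -0.0075,"z": 0.135,"finger_gap": 0.04},{"x": -0.0026,"y": -0.0075,"z": 0.147,"finger_gap": 0.04},{"x": -0.0026,"y": -0.0075,"z": 0.149,"finger_gap": 0.04},{"x": -0.0026,"y": -0.0075,"z": 0.149,"finger_gap": 0.04}])

```text
time_s: 38.18
tool_pos: [0.4575, -0.1062, 0.0891]
tool_rot: [180.0, 0.1, 10.2]
force: [0.8, 0.3, 1.6]
grip_width: 0.0402
grasp_force: 0.0
```

Run:
```python
from h import *
to(.458,-.1067,.088,10.5)
```

```text
d [0.0004, 0.0006, 0.0011, -0.3055] xyz [ 0.4575 -0.1062  0.0891] yaw 10.19 q7 -67.4 w 0.0402 g 0.0
```

steer_hand(motion=[{"finger_gap": 0.025},{"finger_gap": 0.018},{"finger_gap": 0.016},{"finger_gap": 0.01},{"finger_gap": 0.01},{"finger_gap": 0.01}], grip_force=15)

```text
time_s: 38.68
tool_pos: [0.4584, -0.1063, 0.0902]
tool_rot: [180.0, -0.1, 10.1]
force: [0.2, -0.5, 1.9]
grip_width: 0.0137
grasp_force: 15.0
```

Run:
```python
from h import *
to(.458,-.1067,.088,10.5);print(status.get_obs()["force"])
```

```text
d [-0.0004, 0.0003, 0.0022, -0.3623] xyz [ 0.4584 -0.1063  0.0902] yaw 10.14 q7 -67.4 w 0.0137 g 15.0
[ 0.17571945 -0.48892385  1.90371366]
```

steer_hand(motion=[{"spin": -7,"finger_gap": 0.01},{"spin": -14,"finger_gap": 0.01},{"spin": -21,"finger_gap": 0.01},{"spin": -28,"finger_gap": 0.01},{"spin": -35,"finger_gap": 0.01},{"spin": -42,"finger_gap": 0.01},{"spin": -49,"finger_gap": 0.01},{"spin": -56,"finger_gap": 0.01}], grip_force=25)

```text
time_s: 39.35
tool_pos: [0.4607, -0.1092, 0.0903]
tool_rot: [179.5, 0.1, 66.4]
force: [7.3, -7.8, -8.3]
grip_width: 0.0137
grasp_force: 25.0
```

steer_hand(motion=[{"spin": -7,"finger_gap": 0.01},{"spin": -14,"finger_gap": 0.01},{"spin": -21,"finger_gap": 0.01},{"spin": -28,"finger_gap": 0.01},{"spin": -35,"finger_gap": 0.01},{"spin": -42,"finger_gap": 0.01},{"spin": -49,"finger_gap": 0.01},{"spin": -56,"finger_gap": 0.01}])

```text
time_s: 40.02
tool_pos: [0.4643, -0.1088, 0.0904]
tool_rot: [179.4, 0.7, 122.4]
force: [19.8, -7.4, -19.5]
grip_width: 0.0139
grasp_force: 25.0
```

steer_hand(motion=[{"spin": -7,"finger_gap": 0.01},{"spin": -14,"finger_gap": 0.01},{"spin": -21,"finger_gap": 0.01},{"spin": -28,"finger_gap": 0.01},{"spin": -35,"finger_gap": 0.01},{"spin": -42,"finger_gap": 0.01},{"spin": -45,"finger_gap": 0.01},{"spin": -45,"finger_gap": 0.01}])

```text
time_s: 40.68
tool_pos: [0.4659, -0.1063, 0.0905]
tool_rot: [179.9, 1.1, 167.3]
force: [22.0, -2.7, -20.6]
grip_width: 0.0137
grasp_force: 25.0
```

Run:
```python
from h import *
to(.458,-.1067,.088,179);o=status.get_obs();print(o["force"],o["wrist_torque"])
```

```text
d [0.0076, -0.0021, 0.0025, -11.6713] xyz [ 0.4659 -0.1063  0.0905] yaw 167.33 q7 89.1 w 0.0137 g 25.0
[ 21.9927242  -2.6999818 -20.5998646] [-0.44283593 -4.79207666  0.02501156]
```

steer_hand(motion=[{"finger_gap": 0.03},{"finger_gap": 0.04},{"finger_gap": 0.04},{"finger_gap": 0.04}])

```text
time_s: 41.02
tool_pos: [0.4574, -0.1059, 0.0895]
tool_rot: [180.0, -0.0, 167.1]
force: [0.4, 0.6, -0.1]
grip_width: 0.033
grasp_force: 0.0
```

Run:
```python
from h import *
to(.461,-.1067,.088,167.3);o=status.get_obs();print(o["force"],o["wrist_torque"])
```

```text
d [-0.0037, 0.0, 0.0015, -0.1686] xyz [ 0.4574 -0.1059  0.0895] yaw 167.13 q7 89.0 w 0.033 g 0.0
[ 0.42425267  0.64171489 -0.07469919] [ 0.00201678 -0.023471    0.0162609 ]
```

steer_hand(motion=[{"x": -0.0037,"finger_gap": 0.04},{"x": -0.0037,"finger_gap": 0.02},{"x": -0.0037,"finger_gap": 0.01},{"x": -0.0037,"finger_gap": 0.01},{"x": -0.0037,"finger_gap": 0.01},{"x": -0.0037,"finger_gap": 0.01}], grip_force=25)

```text
time_s: 41.52
tool_pos: [0.4615, -0.106, 0.0896]
tool_rot: [179.9, -0.0, 167.1]
force: [1.2, 6.4, -1.2]
grip_width: 0.0149
grasp_force: 2.9
```

steer_hand(motion=[{"spin": -4,"finger_gap": 0.01},{"spin": -8,"finger_gap": 0.01},{"spin": -11,"finger_gap": 0.01},{"spin": -13,"finger_gap": 0.01},{"spin": -13,"finger_gap": 0.01},{"spin": -13,"finger_gap": 0.01}])

```text
time_s: 42.02
tool_pos: [0.4617, -0.1056, 0.0896]
tool_rot: [179.9, 0.0, -179.9]
force: [1.0, 3.8, -1.5]
grip_width: 0.014
grasp_force: 25.0
```

Run:
```python
from h import *
to(.461,-.1067,.088,179);o=status.get_obs();print(o["force"],o["wrist_torque"])
```

```text
d [0.0007, -0.0011, 0.0016, 1.0647] xyz [ 0.4617 -0.1056  0.0896] yaw -179.94 q7 102.1 w 0.014 g 25.0
[ 0.99642721  3.80885282 -1.47930203] [ 0.95036273 -0.28675485 -0.33374203]
```

steer_hand(motion=[{"spin": -1,"finger_gap": 0.01},{"spin": -2,"finger_gap": 0.01},{"spin": -3,"finger_gap": 0.01},{"spin": -3,"finger_gap": 0.01},{"spin": -3,"finger_gap": 0.01}])

```text
time_s: 42.43
tool_pos: [0.4619, -0.1056, 0.0896]
tool_rot: [179.9, 0.1, -176.9]
force: [2.9, 6.0, -1.7]
grip_width: 0.0146
grasp_force: 25.0
```

Run:
```python
from h import *
to(.461,-.1067,.088,179);o=status.get_obs();print(o["force"],o["wrist_torque"])
```

```text
d [0.001, -0.001, 0.0016, 4.112] xyz [ 0.4619 -0.1056  0.0896] yaw -176.89 q7 105.1 w 0.0146 g 25.0
[ 2.9009587   6.0194326  -1.70772184] [ 1.16952325 -0.45700779 -0.59808114]
```

steer_hand(motion=[{"finger_gap": 0.03},{"finger_gap": 0.04},{"finger_gap": 0.04},{"finger_gap": 0.04},{"z": -0.03,"finger_gap": 0.04},{"z": -0.07,"finger_gap": 0.04},{"z": -0.11,"finger_gap": 0.04},{"z": -0.15,"finger_gap": 0.04}])

```text
time_s: 43.1
tool_pos: [0.4606, -0.1075, 0.2412]
tool_rot: [-180.0, -0.0, -176.9]
force: [1.9, -0.1, -0.3]
grip_width: 0.0397
grasp_force: 0.0
```

steer_hand(motion=[{"y": 0.04,"finger_gap": 0.04},{"y": 0.08,"finger_gap": 0.04},{"y": 0.12,"finger_gap": 0.04},{"y": 0.16,"finger_gap": 0.04},{"y": 0.2,"finger_gap": 0.04},{"y": 0.2,"finger_gap": 0.04}])

```text
time_s: 43.6
tool_pos: [0.4491, 0.1012, 0.2395]
tool_rot: [179.8, -0.0, -176.2]
force: [0.3, 0.6, 0.4]
grip_width: 0.0402
grasp_force: 0.0
```

Run:
```python
from h import *
a=eyes.read_camera("top")["color"]; cv2.imwrite("pics/e1.png",a)
b=eyes.read_camera("side")["color"]
k=cv2.resize(a[265:350,343:428],(400,400),interpolation=cv2.INTER_CUBIC)
o=np.zeros((600,800,3),np.uint8);o[:400,:400]=k;o[:300,400:]=cv2.resize(b,(400,300));o[300:,400:]=cv2.resize(a,(400,300));cv2.imwrite("pics/e.png",o)
```

```text
(no output)
```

View pics/e.png

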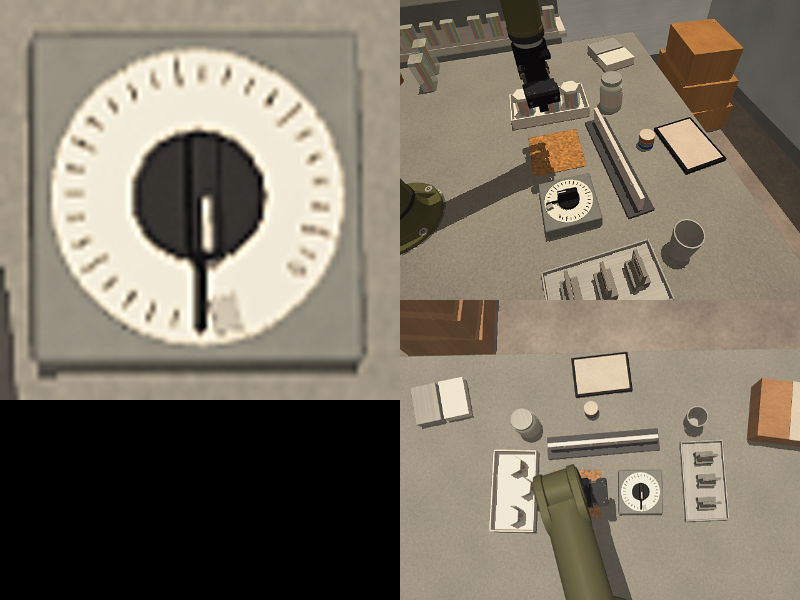

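steer_hand(motion=[{"y": -0.04,"finger_gap": 0.04},{"y": -0.08,"finger_gap": 0.04},{"y": -0.1,"finger_gap": 0.04},{"y": -0.1,"finger_gap": 0.04},{"y": -0.1,"finger_gap": 0.04}])

```text
time_s: 44.12
tool_pos: [0.4558, -0.0099, 0.2396]
tool_rot: [180.0, 0.0, -177.2]
force: [-0.5, 0.3, -0.4]
grip_width: 0.0399
grasp_force: 0.0
```

Run:
```python
from h import *
a=eyes.read_camera("top")["color"]; b=eyes.read_camera("side")["color"]
o=np.zeros((600,800,3),np.uint8);o[:600,:400]=cv2.resize(a[225:390,130:240],(400,600));o[:450,400:]=cv2.resize(b[110:290,160:320],(400,450));cv2.imwrite("pics/f.png",o)
```

```text
(no output)
```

View pics/f.png

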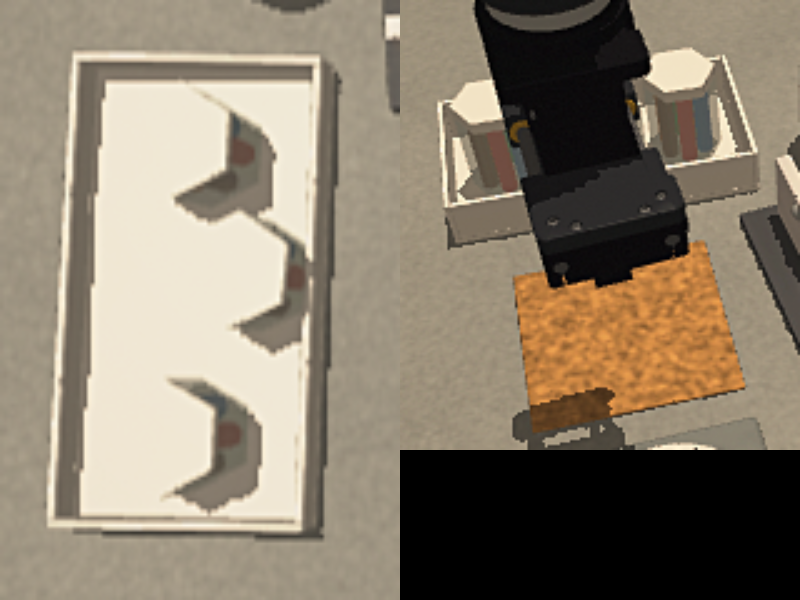

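```bash
python3 -c "
from cell import env, eyes, status, job
print(job.sign_off())"
```

```text
the job is handed in; nothing more can be done
None
```

The job is handed in; the hand-in call returned no verdict. In the last pictures all three holders stand in the tray, all three tubs are in the white box (the middle one knocked about 35 mm aside but still inside), and the knob's pointer is at its zero stop.

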